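Unstack the changing-table trays

TASK

Take the stacked trays on the changing table apart and set everything out in its own place: the glass jar on the round cork coaster, the pacifier in the round white dish, the short tray on the short grey mat and the long tray on the long grey mat. Everything stands upright in the middle of its place, the trays lined up lengthwise with their mats, and nothing is left in the trays. Set the glass jar down gently without letting it fall, and leave the hairbrush and the rattle where they lie.

Things in the scene. Friction and masses are not known exactly. Their poses are not given: they have to be found in the camera images.
- jar_center (a point): Closed glass jar with a metal screw lid, 40 mm diameter, 64 mm tall, about 120 g, standing upright in one half of the short tray. Point at its centre, half-way up (32 mm above its underside). z is its axis. It stands 42 mm proud of the short tray's rim, so it can be gripped above the rim.
- pacifier_center (a point): Tan silicone pacifier standing on its clear travel cap, knob up, in the other half of the short tray, about 30 g, 50 mm tall in all. From below: round cap 34 mm diameter and 28 mm tall; shield 5 mm thick, 48 by 36 mm; round knob 16 mm diameter and 17 mm tall on top, to grip by. Point on its axis at half height (25 mm above its underside, so the knob reaches from 8 to 25 mm above this point). z points up the knob.
- short_tray_center (a point): Short white plastic tray, open on top, 124 mm long (x), 60 mm wide (y), 26 mm high, walls 3 mm, floor 4 mm thick, one divider across the middle making two compartments (their centres 30 mm either side of the middle along x); about 80 g. Stacked lengthwise on top of the long tray. Point at its centre, half-way up (13 mm above its underside). Can be gripped across its 60 mm width.
- long_tray_center (a point): Long white plastic tray, open on top, 200 mm long (x), 64 mm wide (y), 30 mm high, walls 4 mm, floor 4 mm thick, two dividers as high as the rim, on which the short tray stands; about 150 g, empty. It stands on the table at the bottom of the stack, and both its ends show. Point at its centre, half-way up (15 mm above its underside). Can be gripped across its 64 mm width once the short tray is off.
- coaster: Round cork coaster for the jar, 90 mm diameter, 5 mm thick, fixed to the table. Origin at the centre of its underside.
- dish: Round white ceramic dish for the pacifier, 86 mm outer diameter, flat inside over 76 mm diameter, floor 4 mm thick, rim 10 mm high, fixed. Origin at the centre of its underside.
- short_mat: Short grey non-slip mat for the short tray, 144 mm long (x), 80 mm wide (y), 3 mm thick, fixed. Origin at the centre of its underside.
- long_mat: Long grey non-slip mat for the long tray, 216 mm long (x), 84 mm wide (y), 3 mm thick, fixed. Origin at the centre of its underside.
- hairbrush_center (a point): Wooden hairbrush lying bristles down at the right-hand side, 225 mm long (x, handle to -x), 52 mm wide, 36 mm high; a bystander, not to be moved. Point near the middle of its length, 18 mm up, where the handle meets the head. A low nightlight, 100 mm high and fixed, also stands at the far left corner of the table, out of the way.
- rattle_center (a point): Blue plastic rattle lying flat, about 104 mm long (x), 44 mm wide and 34 mm high at its round head (+x end); a bystander, not to be moved. Point at the middle of its length, 17 mm above the table.
There are look-alikes about, which are no part of the job. What is shaped like the short_mat but yellow is not meant.

How it is judged:
By the outcome, as a careful person would: the job done as asked, in the order asked, and still so for the second after the job is handed in, with the robot touching nothing.
It also fails if it takes over 120 s, if anything falls off the work surface, if the arm or the gripper's body presses on something with over 40 N, if the wrist force passes 120 N, or if a joint passes its speed limit or range.

ROBOT

A 6-joint arm with a two-finger parallel gripper is mounted at the origin on the work surface. World frame = base frame: x ahead of the robot, y to its left, z up, the work surface at z = 0. Lengths are in m, angles in rad, forces in N, time in s.
With the tool pointing down it reaches from about 0.375 to 0.9 m from the base axis. Payload 3.1 kg.
Tool frame: the origin (TCP) lies midway between the tips of the shut fingers; the grasp point (between the pads) lies 19 mm behind it; y points along the fingers, x is the direction in which the jaws open and shut, and the axes are right-handed (so a half turn about y gives the same grasp; the last joint's range is limited). The gripper opens to 87 mm and grips with 3 to 60 N. Pads are 19 mm wide; open, the fingers measure 117 mm over their backs; the gripper's body (75 mm by 190 mm) begins 51 mm behind the grasp point.
Start: joints at [-1.504, 0.527, 1.433, -0, 1.181, -0.178], TCP at [0.152, -0.606, 0.223] pointing down, gripper open.
Joint ranges: [-3.08, 3.08], [-0.75, 2.2], [0.22, 2.44], [-1.43, 4.57], [0, 2.65], [-2.85, 2.85]. Speed limits (rad/s): [2.79, 2.79, 3.14, 3.14, 3.14, 3.14].

INTERFACE

Orientations are given as a unit quaternion [x, y, z, w].
In Python, from rig import * gives the robot as it stands.
- The arm moves only by the tool jog_arm, never from a script. Its argument "series" is a list of rows, each a list of 7 numbers: the shift along the tool's x, y, z in mm, then the turn, a rotation vector about the tool's x, y, z in rad, then the gripper's target within -1 to 1 (shut at 1, half-way at 0, fully open at -1). A call has 1 to 20 rows; each row is the pose to reach, as a shift and turn from the pose commanded when the call began, along the tool's axes at that moment; what a row does not reach only later rows make up. A row lasts 1/8 s, in which the tool goes at most 62.5 mm and 10.7 degrees, less where a joint would pass 70% of its speed; a pose out of reach is approached as far as the arm can. A call with a gripper value outside its range is refused whole. The fingers move at their own pace and stop on an object; "grip_force" is the grip in N (left out, the last holds). Time passes only in rows, so rows that repeat a pose let the fingers close. It gives the time, the measured TCP pose, the force and the opening at its end, in the units of the state.
- get_obs(): the state, without advancing time (a new reading comes with each control period).
- camera(name): name is "side" or "top" or "wrist"; returns a dict with "img" (400x640x3 uint8, red, green, blue), "depth" (400x640 float32, m along the optical axis (not along the pixel's ray), 0 where there is no reading), "camera_matrix" (3x3 intrinsics, pixels), "D" ([k1, k2, p1, p2, k3] as OpenCV has them; the pictures are not rectified), "rvec" (rotation vector, rad) and "tvec" (3), from world to camera coordinates, as OpenCV has them. Camera axes: x right, y down, z forward; pixel columns grow to the right and rows downward; lengths in m; the calibration is good to about 2 mm. A picture is of the moment at which its call begins.
- hand_in(): hands the job in, once; it reports no verdict.
The state is a dict: "time": time; "q": joint angles; "joint_velocities": joint speeds; "joint_torque": joint torques, N m; "position": TCP position; "tool_rot": TCP orientation; "ft_force": force on the tool from outside, world axes, zero at the start; "moment": the same for the moment, N m; "grip_width": finger opening in m.
Only numpy, scipy, OpenCV 4.12 (cv2) and the standard library are available. Lean on these libraries where they do the work, as an engineer would, in place of code of your own. Each camera call takes 0.05 s, during which the arm holds its last target.

## Working session

There is one attempt and no reset: what is moved stays moved. The work goes in short steps, Python scripts to look and compute and a tool call to move; the robot and the scene stay as the last step left them, time stands still between calls to the robot, and variables do not carry over. Pictures are saved under pics/ and viewed, and the job is handed in when it is done.

Besides the shell and the picture viewer there is one more tool, called after "Request:" in YAML: its name, and indented under it one key for each argument. jog_arm: Moves the arm, as the interface text tells. Its arguments: {"type":"object","properties":{"series":{"type":"array","items":{"type":"array","items":{"type":"number"}}},"grip_force":{"type":"number"}},"required":["series"]}

```bash
mkdir -p pics; ls; cat > h.py <<'E'
from rig import *
import numpy as np, cv2
from scipy.spatial.transform import Rotation as R
def grab(n):
    c=camera(n); np.savez('%s.npz'%n,**c); return c
def load(n): return dict(np.load('%s.npz'%n))
def save(n,img): cv2.imwrite('pics/'+n,cv2.cvtColor(img,cv2.COLOR_RGB2BGR))
def ray(c,uv,z):
    p=cv2.undistortPoints(np.array(uv,float).reshape(-1,1,2),c['camera_matrix'],c['D']).reshape(-1,2)
    M=cv2.Rodrigues(c['rvec'])[0]; o=-M.T@c['tvec'].ravel()
    d=np.c_[p,np.ones(len(p))]@M
    return o+d*((z-o[2])/d[:,2])[:,None]
def proj(c,P): return cv2.projectPoints(np.array(P,float).reshape(-1,1,3),c['rvec'],c['tvec'],c['camera_matrix'],c['D'])[0].reshape(-1,2)
def cloud(c):
    v,u=np.mgrid[0:400,0:640]
    p=cv2.undistortPoints(np.c_[u.ravel(),v.ravel()].astype(float).reshape(-1,1,2),c['camera_matrix'],c['D']).reshape(-1,2)
    M=cv2.Rodrigues(c['rvec'])[0]; d=c['depth'].ravel()
    P=(np.c_[p,np.ones(len(p))]*d[:,None]-c['tvec'].ravel())@M
    P[d==0]=np.nan
    return P.reshape(400,640,3)
E
python3 - <<'E'
from h import *
for n in('top','side','wrist'):
    c=grab(n); save(n+'0.png',c['img']); M=cv2.Rodrigues(c['rvec'])[0]; print(n,(-M.T@c['tvec'].ravel()).round(3),c['camera_matrix'].round(0).tolist())
o=get_obs();print(o)
E
```

```text
pics
top [ 0.415 -0.08   1.204] [[478.0, 0.0, 318.0], [0.0, 478.0, 199.0], [0.0, 0.0, 1.0]]
side [ 0.414 -0.773  0.916] [[385.0, 0.0, 319.0], [0.0, 385.0, 203.0], [0.0, 0.0, 1.0]]
wrist [ 0.233 -0.584  0.383] [[329.0, 0.0, 320.0], [0.0, 329.0, 200.0], [0.0, 0.0, 1.0]]
{'time': 0.15, 'q': array([-1.50349370e+00,  5.28277710e-01,  1.43359916e+00,  2.21268540e-05,
        1.18140711e+00, -1.78466747e-01]), 'joint_velocities': array([ 0.0003314 , -0.0025996 , -0.00513464, -0.00120024,  0.00146731,
        0.00155221]), 'joint_torque': array([ 5.39445318e-04, -4.40428805e+01, -1.76842815e+01,  6.32835436e-02,
        5.52912347e-02, -9.87445765e-05]), 'position': array([ 0.15208085, -0.60563844,  0.22178383]), 'tool_rot': array([-0.55706489,  0.43533725, -0.43455066,  0.55796587]), 'ft_force': array([-0.68316757,  0.62862571, -0.0330967 ]), 'moment': array([ 0.02619784,  0.02280204, -0.0085401 ]), 'grip_width': 0.08687299605835652}
```

View pics/top0.png

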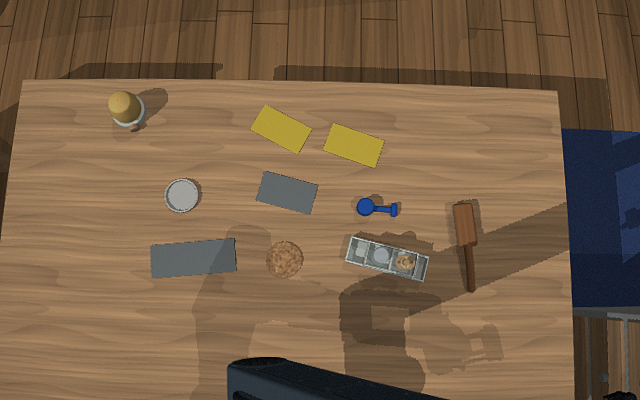

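View pics/side0.png

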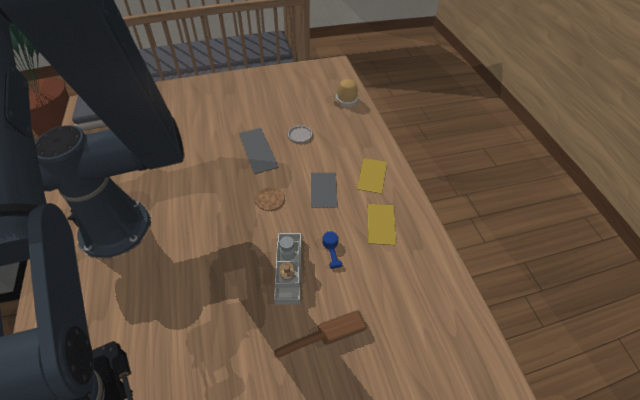

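```bash
python3 - <<'E'
from rig import *
from h import *
q=[-0.55706489,  0.43533725, -0.43455066,  0.55796587]
print(R.from_quat(q).as_matrix().round(3))
E
```

```text
[[ 0.243 -0.     0.97 ]
 [-0.97   0.002  0.243]
 [-0.002 -1.     0.   ]]
```

The top view shows:
- long grey mat at (194,258)
- short grey mat at (287,192)
- yellow look-alike mats at (281,128) and (353,145)
- dish at (182,195)
- coaster at (285,259)
- tray stack at (387,258), with the jar at about (381,254) and the pacifier at about (404,262)
- rattle at (377,208) and hairbrush at (465,240)

Next I'll take enlarged crops of the stack and mats.

```bash
python3 - <<'E'
from h import *
c=load('top'); s=load('side')
a=cv2.resize(c['img'][220:300,330:450],None,fx=6.6,fy=6.6,interpolation=cv2.INTER_CUBIC)[:, :790]
save('crop1.png',a)
a=cv2.resize(s['img'][220:320,250:370],None,fx=6,fy=6,interpolation=cv2.INTER_CUBIC)
save('crop2.png',a)
a=cv2.resize(c['img'][90:290,140:400],None,fx=3,fy=3,interpolation=cv2.INTER_CUBIC)
save('crop3.png',a)
P=cloud(c)
for (v) in (235,245,250,254,258,262,270):
    print(v,[(u,int(1000*P[v,u,2])) for u in range(340,432,4)])
E
```

```text
235 [(340, 0), (344, -1), (348, -3), (352, 0), (356, 2), (360, 1), (364, -1), (368, -1), (372, 0), (376, 4), (380, -2), (384, 0), (388, 0), (392, 1), (396, -4), (400, 3), (404, 0), (408, -2), (412, -1), (416, 2), (420, 0), (424, 0), (428, -1)]
245 [(340, 0), (344, 3), (348, 0), (352, 0), (356, 4), (360, 5), (364, 8), (368, 42), (372, 39), (376, 34), (380, 38), (384, 60), (388, 2), (392, 1), (396, 1), (400, -2), (404, 1), (408, -1), (412, 5), (416, 4), (420, -2), (424, 0), (428, 0)]
250 [(340, 1), (344, 0), (348, 33), (352, 4), (356, 6), (360, 5), (364, 1), (368, 56), (372, 39), (376, 99), (380, 97), (384, 97), (388, 33), (392, 54), (396, 34), (400, 49), (404, 56), (408, 0), (412, -1), (416, 1), (420, 0), (424, 0), (428, 0)]
254 [(340, -1), (344, 0), (348, 6), (352, 8), (356, 8), (360, 2), (364, 5), (368, 31), (372, 72), (376, 94), (380, 99), (384, 102), (388, 34), (392, 56), (396, 33), (400, 32), (404, 32), (408, 33), (412, 37), (416, 49), (420, 0), (424, 0), (428, -2)]
258 [(340, -8), (344, -2), (348, 4), (352, -1), (356, 1), (360, 3), (364, -2), (368, 35), (372, 67), (376, 95), (380, 98), (384, 98), (388, 34), (392, 35), (396, 66), (400, 67), (404, 67), (408, 66), (412, 67), (416, 50), (420, 5), (424, 13), (428, 27)]
262 [(340, 2), (344, 2), (348, 13), (352, 32), (356, 5), (360, 5), (364, 49), (368, 30), (372, 48), (376, 72), (380, 97), (384, 96), (388, 31), (392, 36), (396, 66), (400, 67), (404, 83), (408, 87), (412, 64), (416, 51), (420, 5), (424, 7), (428, 1)]
270 [(340, 0), (344, -2), (348, -2), (352, -2), (356, -4), (360, -3), (364, -1), (368, 2), (372, 0), (376, 1), (380, 29), (384, 52), (388, 49), (392, 35), (396, 34), (400, 32), (404, 32), (408, 31), (412, 36), (416, 4), (420, 4), (424, 28), (428, 0)]
```

View pics/crop1.png

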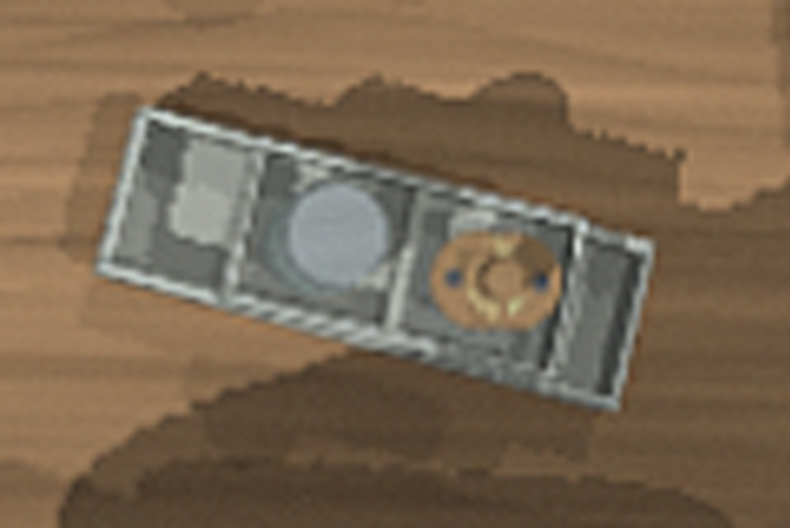

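View pics/crop2.png

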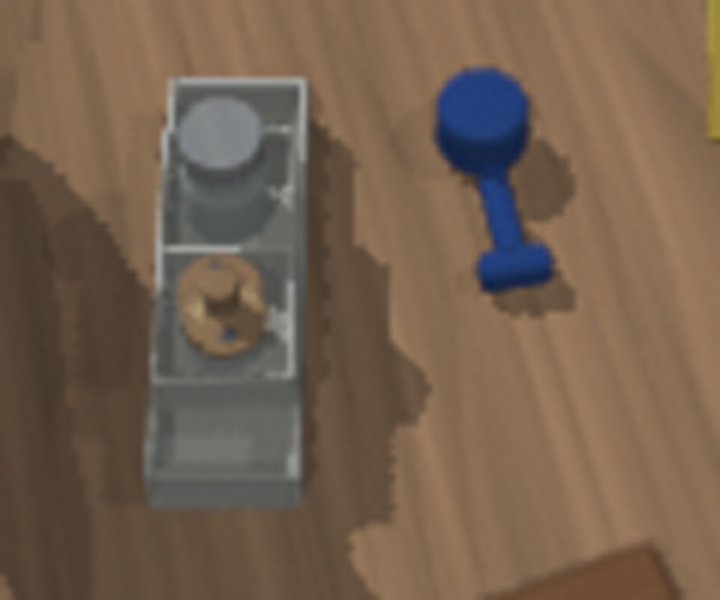

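View pics/crop3.png

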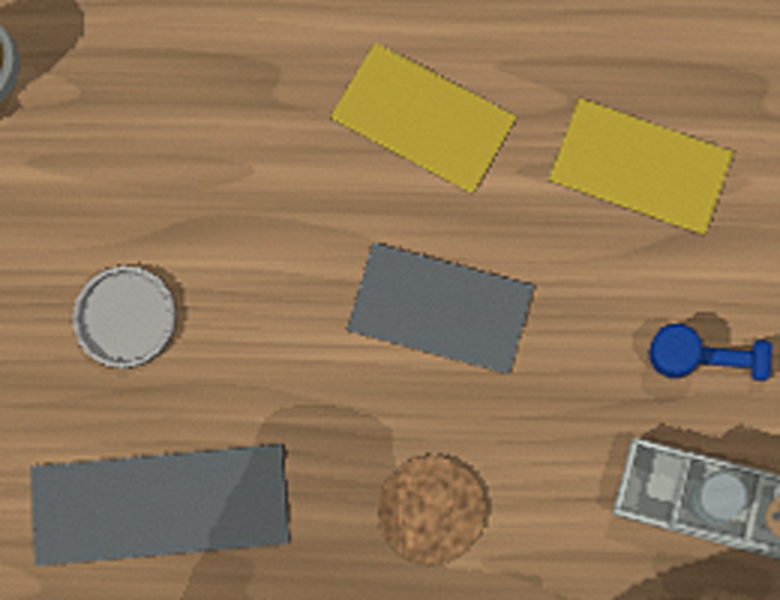

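```bash
cat > meas.py <<'E'
from h import *
def rect(c,mask,z):
    k,_=cv2.findContours(mask.astype(np.uint8),cv2.RETR_EXTERNAL,cv2.CHAIN_APPROX_NONE); k=max(k,key=cv2.contourArea)
    w=ray(c,k.reshape(-1,2),z)[:,:2]*1000
    r=cv2.minAreaRect(w.astype(np.float32)); return np.round(r[0],1),np.round(r[1],1),round(r[2],1)
def box(m,u0,u1,v0,v1):
    o=np.zeros(m.shape,bool); o[v0:v1,u0:u1]=m[v0:v1,u0:u1]; return o
E
python3 - <<'E'
from meas import *
c=load('top'); h=cv2.cvtColor(c['img'],cv2.COLOR_RGB2HSV).astype(int); im=c['img'].astype(int)
blu=(im[...,2]-im[...,0])
print('longmat',rect(c,box(blu>-5,145,242,232,285),.003))
print('shortmat',rect(c,box(blu>-5,250,325,165,220),.003))
print('dish',rect(c,box(blu>-20,155,208,170,220),.010))
hh=h[...,1]
# coaster: colour
print('coaster px',im[258,285],im[258,310])
s=load('side'); ims=s['img'].astype(int); b=ims[...,2]-ims[...,0]
print('S longmat',rect(s,box(b>-5,235,283,122,178),.003))
print('S shortmat',rect(s,box(b>-5,305,342,165,212),.003))
print('S dish',rect(s,box(b>-12,283,318,120,150),.010))
# coaster by hand-tuned ellipse: high-frequency redness
for n,cc,z,bx in(('T',c,.005,(262,308,236,282)),('S',s,.005,(250,290,184,214))):
    i=cc['img'].astype(int); sat=i[...,0]-i[...,2]
    print(n,[round(float(x),1) for x in sat[(bx[2]+bx[3])//2,bx[0]-5:bx[1]+5]])
f=lambda u,v:(330+u/6.6-.42,220+v/6.6-.42)
def g(u,v): return (330+(u+.5)/6.6-.5,220+(v+.5)/6.6-.5)
P=ray(c,[g(145,108),g(97,270),g(655,242),g(618,408)],.030)[:,:2]*1000
print('tray',P.round(1),P.mean(0).round(1)); 
d=(P[2]+P[3]-P[0]-P[1])/2; print(np.linalg.norm(d),np.degrees(np.arctan2(d[1],d[0])))
print('jar T',ray(c,[g(338,232)],.098)*1000,'pac T',ray(c,[g(503,278)],.084)*1000)
def gs(u,v): return (250+(u+.5)/6-.5,220+(v+.5)/6-.5)
print('jar S',ray(s,[gs(219,133)],.098)*1000,'pac S',ray(s,[gs(221,290)],.084)*1000)
P=ray(s,[gs(170,78),gs(307,80),gs(147,478),gs(302,474)],.030)[:,:2]*1000;print('tray S?',P.round(1))
E
```

```text
longmat (array([468.4, 222.1]), array([ 82.6, 213.4]), 6.6)
shortmat (array([641.8,  -8.6]), array([142.8,  79.4]), 75.9)
dish (array([625.7, 260.3]), array([85.7, 88.4]), 1.2)
coaster px [158 119  84] [148 118  86]
S longmat (array([468.4, 221. ]), array([ 80.7, 211.2]), 7.1)
S shortmat (array([642.6, -10. ]), array([137.4,  74.4]), 75.9)
S dish (array([624.9, 255.4]), array([86. , 81.8]), 76.0)
T [58.0, 60.0, 61.0, 58.0, 61.0, 58.0, 62.0, 58.0, 58.0, 61.0, 56.0, 54.0, 54.0, 61.0, 65.0, 69.0, 82.0, 71.0, 61.0, 58.0, 70.0, 78.0, 68.0, 57.0, 66.0, 70.0, 69.0, 72.0, 72.0, 73.0, 76.0, 75.0, 69.0, 60.0, 69.0, 67.0, 61.0, 61.0, 68.0, 73.0, 69.0, 62.0, 61.0, 73.0, 65.0, 41.0, 47.0, 65.0, 63.0, 62.0, 64.0, 63.0, 63.0, 64.0, 64.0, 64.0]
S [46.0, 46.0, 44.0, 45.0, 46.0, 48.0, 49.0, 48.0, 47.0, 45.0, 49.0, 55.0, 51.0, 53.0, 55.0, 57.0, 56.0, 57.0, 57.0, 58.0, 60.0, 61.0, 61.0, 60.0, 58.0, 58.0, 61.0, 64.0, 64.0, 63.0, 59.0, 52.0, 48.0, 55.0, 58.0, 57.0, 57.0, 58.0, 55.0, 37.0, 54.0, 53.0, 52.0, 50.0, 52.0, 54.0, 53.0, 53.0, 53.0, 53.0]
tray [[ 530.4 -174.2]
 [ 469.8 -157. ]
 [ 483.9 -365.9]
 [ 422.2 -351.3]] [ 476.5 -262.1]
198.65904519351935 -103.70094562016058
jar T [[ 481.43812619 -237.00042782   98.        ]] pac T [[ 467.02343874 -297.94137007   84.        ]]
jar S [[ 479.986599   -236.89386258   98.        ]] pac S [[ 466.34400143 -302.75162409   84.        ]]
tray S? [[ 469.6 -157. ]
 [ 531.  -173.6]
 [ 422.1 -351.2]
 [ 484.4 -365. ]]
```

```bash
cat > plan.py <<'E'
import sys
from h import *
def plan(*tg):
    o=get_obs(); R0=R.from_quat(o['tool_rot']); p0=np.array(o['position'])
    yw=np.degrees(np.arctan2(R0.as_matrix()[1,0],R0.as_matrix()[0,0]))
    print('t',round(o['time'],2),'p',(p0*1000).round(1),'yaw',yw.round(1),'w',round(o['grip_width']*1000,1),'F',np.round(o['ft_force'],1),'q',np.round(o['q'],2))
    for x,y,z,a in tg:
        a_=np.radians(a);c,s=np.cos(a_),np.sin(a_)
        R1=np.array([[c,0,-s],[s,0,c],[0,-1,0]])
        print((x,y,z,a),'->',(R0.inv().apply(np.array([x,y,z])-p0*1000)).round(1),(R0.inv()*R.from_matrix(R1)).as_rotvec().round(4))
if __name__=='__main__':
    v=list(map(float,sys.argv[1:])); plan(*[v[i:i+4] for i in range(0,len(v),4)])
E
python3 - <<'E'
from meas import *
from plan import plan
c=load('top');s=load('side')
for n,cc,bx in(('T',c,(392,418,248,275)),('S',s,(276,300,258,284))):
    h=cv2.cvtColor(cc['img'],cv2.COLOR_RGB2HSV); m=box((h[...,1]>110)&(h[...,0]<25),*bx)
    k,_=cv2.findContours(m.astype(np.uint8),0,1);k=max(k,key=cv2.contourArea);print(n,cv2.boundingRect(k),rect(cc,m,.065),cv2.fitEllipse(k))
print('coaster',ray(c,[(284.4,259.4)],.005)*1000)
plan((481,-237,200,-13.7),(481,-237,110,-13.7))
E
```

```text
T (403, 248, 15, 4) (array([ 497.2, -312. ]), array([ 7.2, 33.7]), 1.0) ((410.754638671875, 249.13729858398438), (3.3296756744384766, 13.051478385925293), 95.23715209960938)Traceback (most recent call last):
  File "<stdin>", line 6, in <module>
ValueError: max() iterable argument is empty
```

```bash
python3 - <<'E'
from meas import *
from plan import plan
c=load('top');s=load('side')
def g(u,v): return (330+(u+.5)/6.6-.5,220+(v+.5)/6.6-.5)
def gs(u,v): return (250+(u+.5)/6-.5,220+(v+.5)/6-.5)
print('shield T',ray(c,[g(496,281)],.066)*1000,'S',ray(s,[gs(221,305)],.066)*1000,'knobS',ray(s,[gs(222,285)],.084)*1000)
print('coaster',ray(c,[(284.4,259.4)],.005)*1000)
plan((481,-237,200,-13.7),(481,-237,110,-13.7))
E
```

```text
shield T [[ 466.74606108 -298.88382778   66.        ]] S [[ 466.02922352 -299.51950084   66.        ]] knobS [[ 467.21604798 -300.57498352   84.        ]]
coaster [[470.38419473  -9.16428691   5.        ]]
t 0.15 p [ 152.1 -605.6  221.8] yaw -75.9 w 86.9 F [-0.7  0.6 -0. ] q [-1.5   0.53  1.43  0.    1.18 -0.18]
(481, -237, 200, -13.7) -> [-277.5   22.4  408.7] [-0.0012 -1.0859 -0.0013]
(481, -237, 110, -13.7) -> [-277.4  112.4  408.7] [-0.0012 -1.0859 -0.0013]
```

Request:
jog_arm:
  series:
    - [-277,22,409,0,-1.086,0,-1]
    - [-277,22,409,0,-1.086,0,-1]
    - [-277,22,409,0,-1.086,0,-1]
    - [-277,22,409,0,-1.086,0,-1]
    - [-277,22,409,0,-1.086,0,-1]
    - [-277,22,409,0,-1.086,0,-1]
    - [-277,22,409,0,-1.086,0,-1]
    - [-277,22,409,0,-1.086,0,-1]
    - [-277,22,409,0,-1.086,0,-1]
    - [-277,22,409,0,-1.086,0,-1]
    - [-277,22,409,0,-1.086,0,-1]
    - [-277,22,409,0,-1.086,0,-1]
    - [-277,22,409,0,-1.086,0,-1]
    - [-277,22,409,0,-1.086,0,-1]
  grip_force: 15

```text
time: 1.9
position: [0.4812, -0.2384, 0.2006]
tool_rot: [0.702, -0.085, 0.085, -0.702]
ft_force: [0.3, 0.7, -0.8]
grip_width: 0.0871
```

```bash
python3 - <<'E'
from h import *
for n in ('wrist','top'):
    c=grab(n); save(n+'1.png',c['img'])
from plan import plan
plan((481,-237,110,-13.7),(481,-237,61,-13.7))
E
```

```text
t 2.0 p [ 481.3 -238.2  200.6] yaw -13.7 w 87.5 F [-0.4  0.1  0.6] q [-0.67  0.44  1.68  0.    1.03 -0.43]
(481, -237, 110, -13.7) -> [-0.6 90.6  1.1] [-0.     -0.0003 -0.    ]
(481, -237, 61, -13.7) -> [ -0.6 139.6   1.1] [-0.     -0.0003 -0.    ]
```

View pics/wrist1.png

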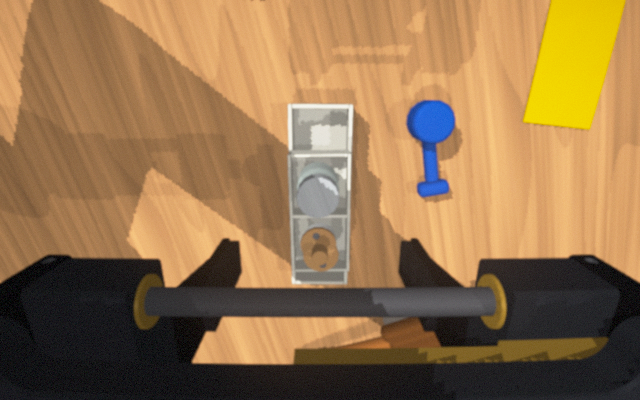

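The wrist view shows the stack centred at column 320. The jar lid is at about (319,195), the pacifier knob at (320,255), and the short tray runs from row 153 to row 270. I'll cross-check the positions before descending.

```bash
python3 - <<'E'
from h import *
c=load('wrist')
save('wcrop.png',cv2.resize(c['img'][90:300,240:400],None,fx=2.85,fy=2.85,interpolation=cv2.INTER_CUBIC))
print('jar',ray(c,[(319,195)],.098)*1000,'knob',ray(c,[(320,256)],.084)*1000)
E
```

```text
jar [[ 481.99084356 -232.45212867   98.        ]] knob [[ 467.7372154  -294.70963176   84.        ]]
```

View pics/wcrop.png

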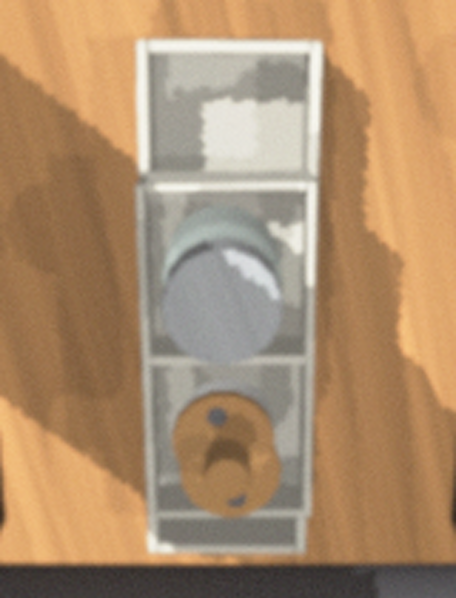

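```bash
python3 - <<'E'
from h import *
c=load('wrist')
g=lambda u,v:(240+(u+.5)/2.85-.5,90+(v+.5)/2.85-.5)
print('jar',ray(c,[g(222,304)],.098)*1000,'knob',ray(c,[g(227,478)],.084)*1000,'shield',ray(c,[g(228,455)],.067)*1000)
print('short tray corners',ray(c,[g(143,182),g(317,187),g(150,510),g(310,513)],.056)*1000)
E
```

```text
jar [[ 480.54697187 -233.30962523   98.        ]] knob [[ 466.77691052 -295.9740757    84.        ]] shield [[ 467.11603416 -295.98035685   67.        ]]
short tray corners [[ 462.05388786 -198.83599269   56.        ]
 [ 517.18107621 -213.9509644    56.        ]
 [ 432.73335076 -316.09057712   56.        ]
 [ 489.58295196 -331.2100321    56.        ]]
```

Request:
jog_arm:
  series:
    - [0,50,2,0,0,0,-1]
    - [0,90,2,0,0,0,-1]
    - [0,120,2,0,0,0,-1]
    - [0,139,2,0,0,0,-1]
    - [0,139,2,0,0,0,-1]
    - [0,139,2,0,0,0,1]
    - [0,139,2,0,0,0,1]
    - [0,139,2,0,0,0,1]
    - [0,139,2,0,0,0,1]
    - [0,139,2,0,0,0,1]
    - [0,139,2,0,0,0,1]
    - [0,139,2,0,0,0,1]
    - [0,139,2,0,0,0,1]
  grip_force: 20

```text
time: 3.62
position: [0.4817, -0.236, 0.0616]
tool_rot: [-0.702, 0.084, -0.084, 0.702]
ft_force: [-1.3, 1.0, 2.5]
grip_width: 0.0386
```

```bash
python3 - <<'E'
from h import *
for n in ('wrist','side'):
    c=grab(n); save(n+'2.png',c['img'])
from plan import plan
plan((470.4,-9,180,-13.7))
E
```

```text
t 3.73 p [ 481.7 -236.    61.6] yaw -13.7 w 38.8 F [-0.4 -0.5  2.6] q [-0.66  0.66  1.78 -0.    0.7  -0.42]
(470.4, -9, 180, -13.7) -> [ -64.8 -118.3  217.8] [-0.0001  0.0002 -0.0004]
```

View pics/wrist2.png

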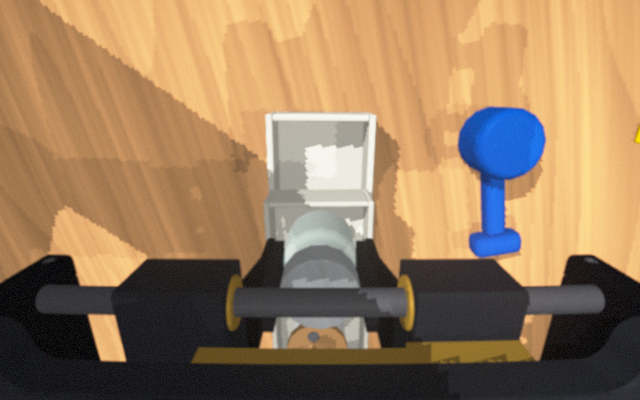

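Wrist view: the jar is between the pads at (320,275), and the opening is 38.8 mm. I'll lift it and carry it over.

Request:
jog_arm:
  series:
    - [0,-10,0,0,0,0,1]
    - [0,-35,0,0,0,0,1]
    - [0,-70,0,0,0,0,1]
    - [0,-110,0,0,0,0,1]
    - [-8,-118,25,0,0,0,1]
    - [-20,-118,65,0,0,0,1]
    - [-32,-118,110,0,0,0,1]
    - [-45,-118,150,0,0,0,1]
    - [-55,-118,185,0,0,0,1]
    - [-62,-118,208,0,0,0,1]
    - [-65,-118,218,0,0,0,1]
    - [-65,-118,218,0,0,0,1]
    - [-65,-118,218,0,0,0,1]

```text
time: 5.35
position: [0.4708, -0.0097, 0.1797]
tool_rot: [0.702, -0.084, 0.085, -0.702]
ft_force: [-0.4, 0.1, -1.1]
grip_width: 0.0383
```

```bash
python3 - <<'E'
from h import *
for n in ('wrist','side','top'):
    c=grab(n); save(n+'3.png',c['img'])
from plan import plan
plan((470.4,-9,60,-13.7),(470.4,-9,33.5,-13.7))
E
```

```text
t 5.5 p [470.6  -9.7 179.5] yaw -13.8 w 38.6 F [-0.5 -0.7 -0. ] q [-0.26  0.39  1.86 -0.    0.9  -0.02]
(470.4, -9, 60, -13.7) -> [ -0.4 119.5   0.7] [ 0.0001 -0.0012  0.0002]
(470.4, -9, 33.5, -13.7) -> [ -0.4 146.    0.7] [ 0.0001 -0.0012  0.0002]
```

View pics/wrist3.png

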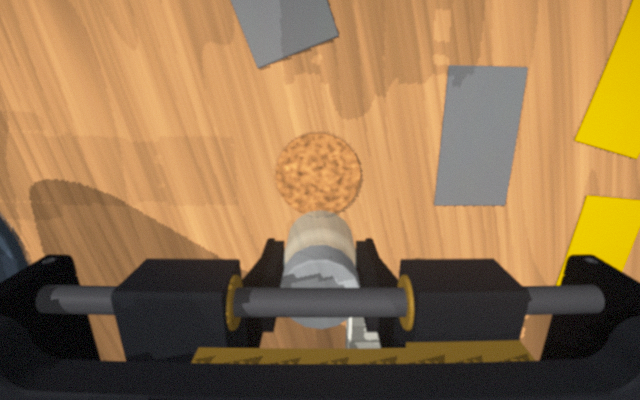

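View pics/side3.png

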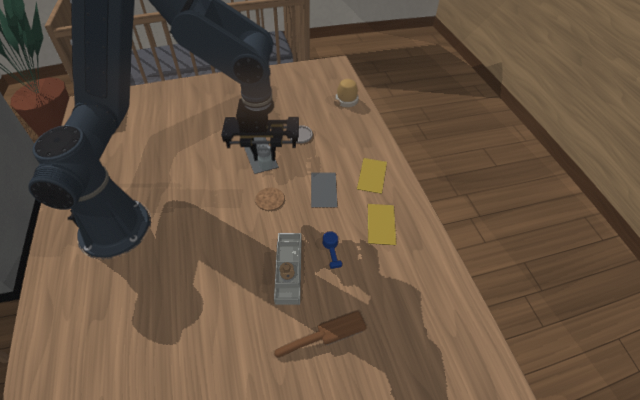

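View pics/top3.png

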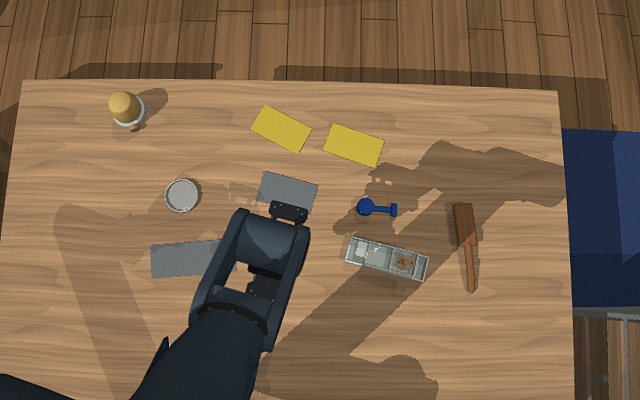

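The jar hangs upright in the pads, and the coaster shows at wrist (318,173). I'll lower the jar, slowly at the end.

```bash
python3 - <<'E'
from h import *
c=load('wrist'); print(ray(c,[(318.5,172.5)],.005)*1000); s=load('side'); print(ray(s,[(269.5,199)],.005)*1000)
E
```

```text
[[471.81346191  -0.69951033   5.        ]]
[[469.80713758 -10.73281099   5.        ]]
```

Request:
jog_arm:
  series:
    - [0,40,1,0,0,0,1]
    - [0,80,1,0,0,0,1]
    - [0,110,1,0,0,0,1]
    - [0,128,1,0,0,0,1]
    - [0,136,1,0,0,0,1]
    - [0,140,1,0,0,0,1]
    - [0,142,1,0,0,0,1]
    - [0,144,1,0,0,0,1]
    - [0,144,1,0,0,0,1]
    - [0,144,1,0,0,0,1]

```text
time: 6.75
position: [0.4708, -0.0079, 0.0358]
tool_rot: [0.702, -0.084, 0.084, -0.702]
ft_force: [-0.1, -0.7, -2.0]
grip_width: 0.0386
```

```bash
python3 - <<'E'
from h import *
c=grab('wrist'); save('wrist4.png',c['img'])
c=grab('side'); save('side4.png',cv2.resize(c['img'][120:240,200:360],None,fx=4.5,fy=4.5))
from plan import plan
plan((470.4,-9,33,-13.7))
E
```

```text
t 6.85 p [470.7  -7.9  35.7] yaw -13.7 w 38.5 F [-0.1 -0.2 -0.5] q [-0.25  0.66  1.96  0.    0.52 -0.02]
(470.4, -9, 33, -13.7) -> [-0.   2.7 -1.1] [-0.      0.0001  0.0004]
```

View pics/wrist4.png

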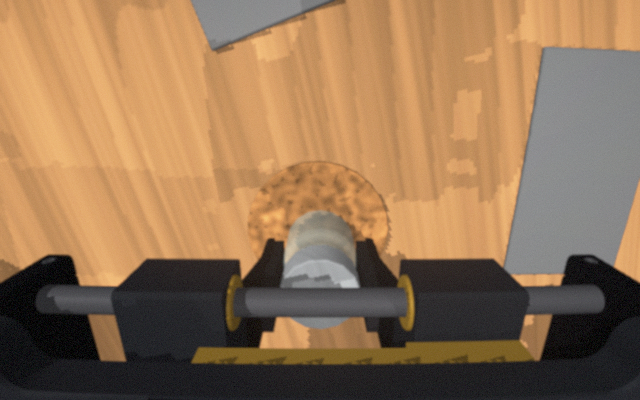

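View pics/side4.png

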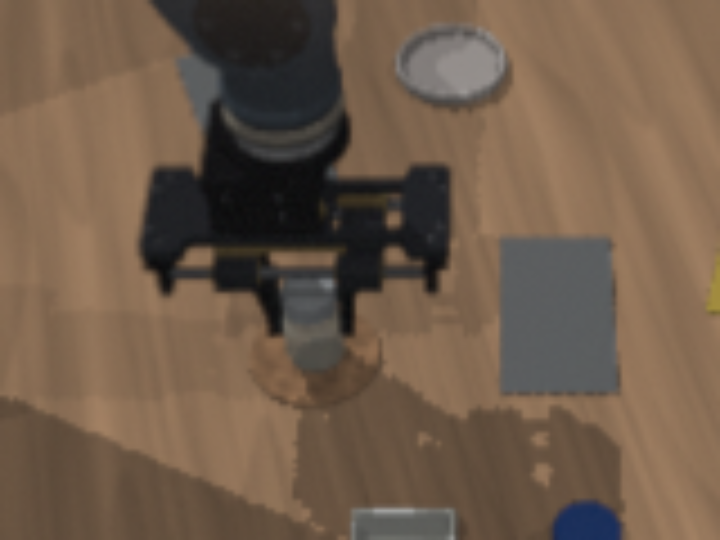

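The jar is just above the coaster and near its centre. I'll ease it down the last 2–3 mm and watch the force.

Request:
jog_arm:
  series:
    - [0,0.5,-1,0,0,0,1]
    - [0,1,-1,0,0,0,1]
    - [0,1.5,-1,0,0,0,1]
    - [0,2,-1,0,0,0,1]
    - [0,2.5,-1,0,0,0,1]
    - [0,2.7,-1,0,0,0,1]
    - [0,2.7,-1,0,0,0,1]

```text
time: 7.72
position: [0.4704, -0.0089, 0.0328]
tool_rot: [-0.702, 0.084, -0.084, 0.702]
ft_force: [-0.3, 0.7, -0.8]
grip_width: 0.0386
```

Request:
jog_arm:
  series:
    - [0,0.4,0,0,0,0,1]
    - [0,0.7,0,0,0,0,1]
    - [0,0.7,0,0,0,0,1]

```text
time: 8.1
position: [0.4704, -0.0089, 0.0326]
tool_rot: [0.702, -0.084, 0.084, -0.702]
ft_force: [-1.2, -0.1, 4.6]
grip_width: 0.0386
```

```bash
python3 plan.py 470 -9 33 -13.7
```

```text
t 8.1 p [470.4  -8.9  32.6] yaw -13.7 w 38.6 F [-1.2 -0.1  4.6] q [-0.26  0.67  1.96 -0.    0.51 -0.02]
(470.0, -9.0, 33.0, -13.7) -> [-0.4 -0.4 -0.2] [0.     0.0002 0.0004]
```

Contact at 4.6 N. I'll release and rise.

Request:
jog_arm:
  series:
    - [0,0,0,0,0,0,0]
    - [0,0,0,0,0,0,-0.3]
    - [0,0,0,0,0,0,-0.3]
    - [0,-5,0,0,0,0,-0.3]
    - [0,-30,0,0,0,0,-0.3]
    - [0,-80,0,0,0,0,-0.3]
    - [0,-140,0,0,0,0,-0.3]
    - [0,-150,0,0,0,0,-0.3]
    - [0,-150,0,0,0,0,-0.3]

```text
time: 9.22
position: [0.4703, -0.0088, 0.1827]
tool_rot: [0.702, -0.084, 0.085, -0.702]
ft_force: [-0.3, 0.1, 0.5]
grip_width: 0.0567
```

```bash
python3 - <<'E'
from h import *
c=grab('wrist'); save('wrist5.png',c['img'])
from plan import plan
plan((467,-299,180,-13.7))
E
```

```text
t 9.28 p [469.5  -8.7 181.5] yaw -13.7 w 56.4 F [ 0.4 -0.5  0.3] q [-0.26  0.38  1.86 -0.    0.9  -0.02]
(467, -299, 180, -13.7) -> [  66.3    1.5 -282.7] [-0.      0.0001 -0.0014]
```

View pics/wrist5.png

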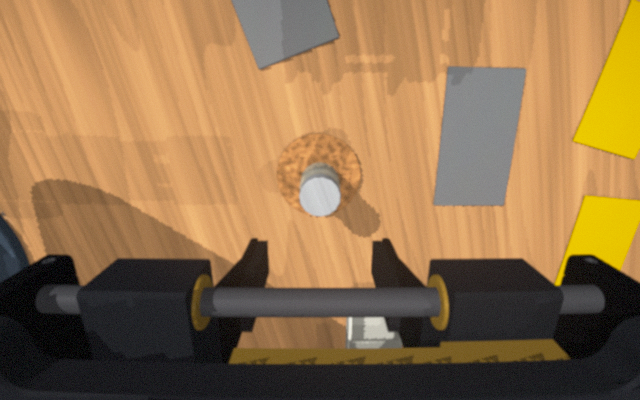

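The jar stands on the coaster, with its lid at (320,196) and the coaster at (319,174). Next is the pacifier.

Request:
jog_arm:
  series:
    - [66,0,-283,0,0,0,-0.2]
    - [66,0,-283,0,0,0,-0.2]
    - [66,0,-283,0,0,0,-0.2]
    - [66,0,-283,0,0,0,-0.2]
    - [66,0,-283,0,0,0,-0.2]
    - [66,0,-283,0,0,0,-0.2]
    - [66,0,-283,0,0,0,-0.2]
    - [66,0,-283,0,0,0,-0.2]

```text
time: 10.28
position: [0.4669, -0.2975, 0.1811]
tool_rot: [-0.701, 0.085, -0.083, 0.703]
ft_force: [-1.0, 0.4, 0.9]
grip_width: 0.0523
```

```bash
python3 - <<'E'
from h import *
c=load('wrist'); print('lid W',ray(c,[(320,196)],.069)*1000,'coaster W',ray(c,[(319,173.5)],.005)*1000)
c=grab('top'); save('t6.png',cv2.resize(c['img'][225:295,250:450],None,fx=4,fy=4,interpolation=cv2.INTER_CUBIC))
c=grab('wrist'); save('w6.png',c['img'])
c=grab('side'); save('s6.png',cv2.resize(c['img'][180:320,230:370],None,fx=4,fy=4,interpolation=cv2.INTER_CUBIC))
from plan import plan
plan((467,-299,71,-13.7))
E
```

```text
lid W [[471.17376488  -7.18799797  69.        ]] coaster W [[471.59642434  -1.63435857   5.        ]]
t 10.43 p [ 467.6 -298.2  182.1] yaw -13.6 w 52.2 F [ 0.   0.6 -0.6] q [-0.77  0.49  1.65  0.    1.   -0.53]
(467, -299, 71, -13.7) -> [ -0.3 111.1  -1. ] [-0.0003  0.0017 -0.0005]
```

View pics/t6.png

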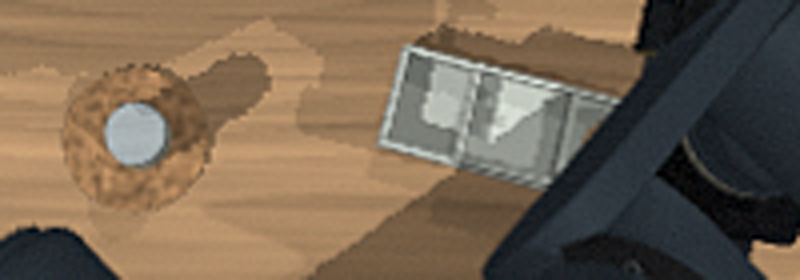

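View pics/s6.png

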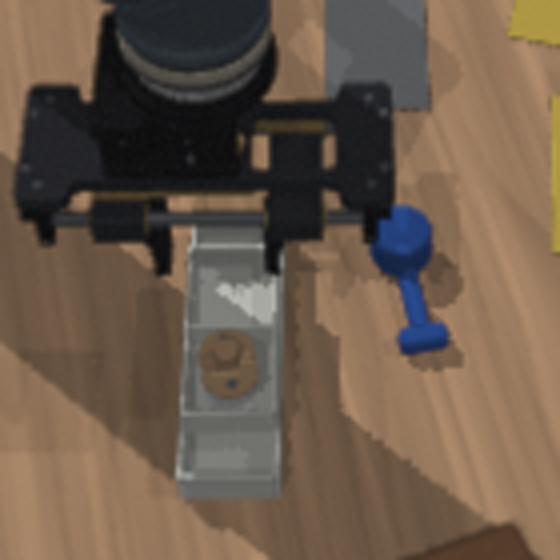

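View pics/w6.png

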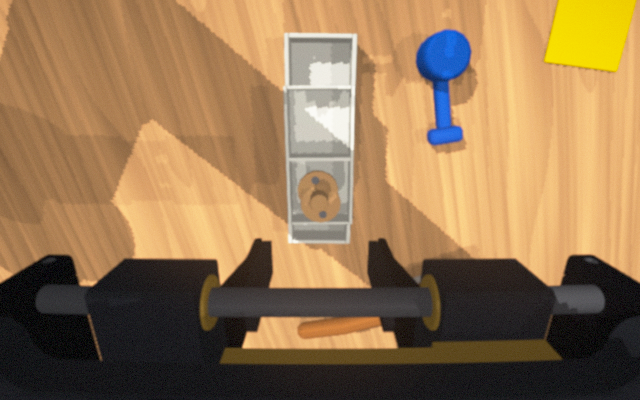

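```bash
python3 - <<'E'
from h import *
c=load('top'); g=lambda u,v:(250+(u+.5)/4-.5,225+(v+.5)/4-.5)
print('lid T',ray(c,[g(135.5,134)],.069)*1000,'coaster',ray(c,[g(137,137.5)],.005)*1000)
# short tray left-end corners in top, at rim .056
c=load('side'); g=lambda u,v:(230+(u+.5)/4-.5,180+(v+.5)/4-.5)
print('knob S',ray(c,[g(228,347)],.084)*1000,'shield S',ray(c,[g(228,364)],.066)*1000)
c=load('wrist');print('knob W',ray(c,[(319.5,201)],.084)*1000,ray(c,[(319.5,194.5)],.066)*1000)
E
```

```text
lid T [[470.35833854 -10.74581433  69.        ]] coaster [[471.34782841  -7.82319282   5.        ]]
knob S [[ 467.72125005 -298.65991748   84.        ]] shield S [[ 466.41162413 -300.22146414   66.        ]]
knob W [[ 467.41913199 -295.1709392    84.        ]] [[ 467.44856204 -294.87889512   66.        ]]
```

The jar is within about 3 mm of the coaster centre. The pacifier knob is at side (228,347) in the crop, which gives about (467,-299). I'll descend.

Request:
jog_arm:
  series:
    - [0,50,-1,0,0,0,-0.2]
    - [0,85,-1,0,0,0,-0.2]
    - [0,104,-1,0,0,0,-0.2]
    - [0,112,-1,0,0,0,-0.2]
    - [0,112,-1,0,0,0,-0.2]
    - [0,112,-1,0,0,0,1]
    - [0,112,-1,0,0,0,1]
    - [0,112,-1,0,0,0,1]
    - [0,112,-1,0,0,0,1]
    - [0,112,-1,0,0,0,1]
    - [0,112,-1,0,0,0,1]
    - [0,112,-1,0,0,0,1]
  grip_force: 12

```text
time: 11.92
position: [0.4672, -0.3004, 0.0702]
tool_rot: [0.702, -0.084, 0.084, -0.702]
ft_force: [-0.1, -0.3, 0.4]
grip_width: 0.0153
```

```bash
python3 - <<'E'
from h import *
c=grab('wrist'); save('w7.png',c['img'])
c=grab('side'); save('s7.png',cv2.resize(c['img'][180:320,230:370],None,fx=4,fy=4,interpolation=cv2.INTER_CUBIC))
from plan import plan
plan((626,259,180,-13.7))
E
```

```text
t 12.03 p [ 467.2 -300.4   70.2] yaw -13.7 w 15.7 F [ 0.6 -0.1  0.4] q [-0.77  0.66  1.73 -0.    0.75 -0.53]
(626, 259, 180, -13.7) -> [  21.8 -109.8  581.1] [-0.      0.0001 -0.    ]
```

View pics/s7.png

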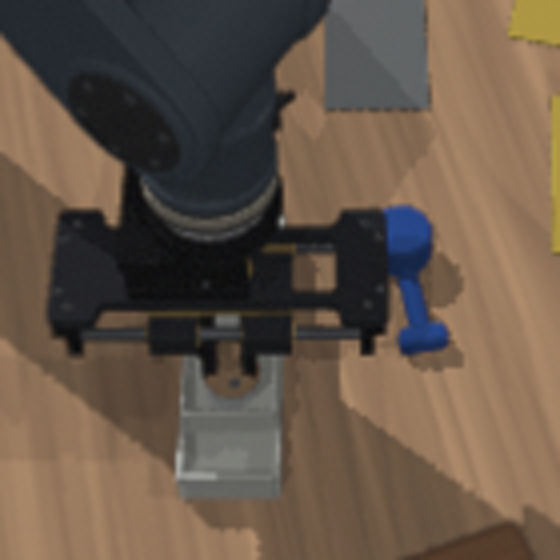

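View pics/w7.png

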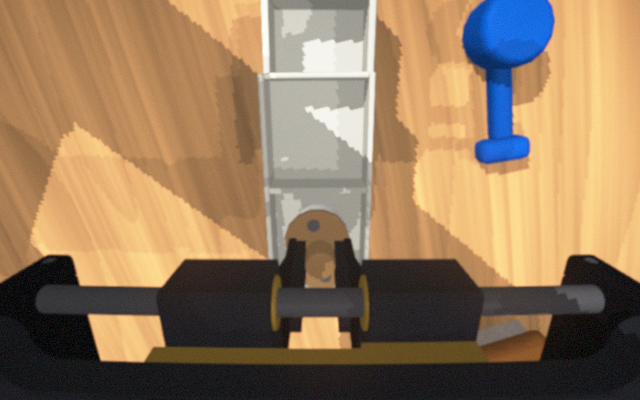

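The knob is held between the pads at 15.7 mm. I'll lift it and carry it to the dish.

Request:
jog_arm:
  series:
    - [0,-10,0,0,0,0,1]
    - [0,-30,0,0,0,0,1]
    - [0,-60,0,0,0,0,1]
    - [0,-90,0,0,0,0,1]
    - [1,-108,20,0,0,0,1]
    - [2,-110,55,0,0,0,1]
    - [4,-110,100,0,0,0,1]
    - [6,-110,150,0,0,0,1]
    - [8,-110,205,0,0,0,1]
    - [10,-110,260,0,0,0,1]
    - [12,-110,315,0,0,0,1]
    - [14,-110,370,0,0,0,1]
    - [16,-110,425,0,0,0,1]
    - [18,-110,475,0,0,0,1]
    - [20,-110,520,0,0,0,1]
    - [21,-110,555,0,0,0,1]
    - [22,-110,575,0,0,0,1]
    - [22,-110,581,0,0,0,1]
    - [22,-110,581,0,0,0,1]
    - [22,-110,581,0,0,0,1]

```text
time: 14.52
position: [0.6259, 0.2575, 0.1801]
tool_rot: [0.702, -0.085, 0.085, -0.702]
ft_force: [0.6, -0.3, -0.1]
grip_width: 0.0157
```

```bash
python3 - <<'E'
from h import *
c=grab('wrist'); save('w8.png',c['img'])
c=grab('side'); save('s8.png',cv2.resize(c['img'][60:200,200:360],None,fx=4,fy=4,interpolation=cv2.INTER_CUBIC))
c=grab('top'); save('t8.png',c['img'])
from plan import plan
plan((626,259,41,-13.7))
E
```

```text
t 14.68 p [626.2 257.8 180.3] yaw -13.8 w 15.5 F [-0.2  0.  -0.9] q [ 0.23  0.64  1.33 -0.    1.17  0.47]
(626, 259, 41, -13.7) -> [ -0.5 139.3   1.2] [ 0.0002 -0.0013 -0.0002]
```

View pics/s8.png

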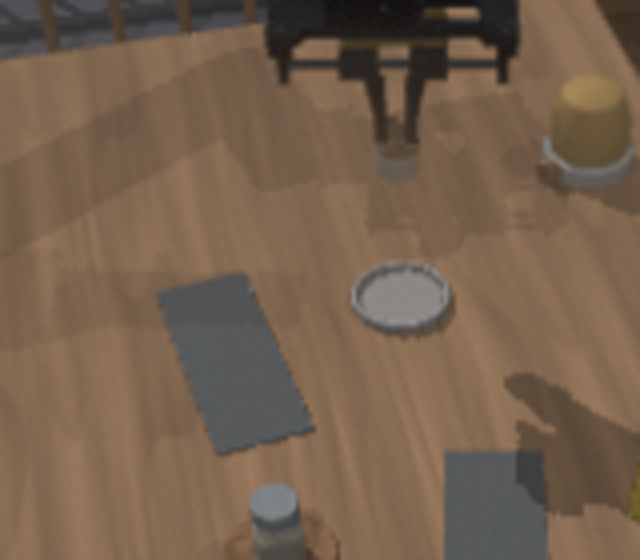

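View pics/w8.png

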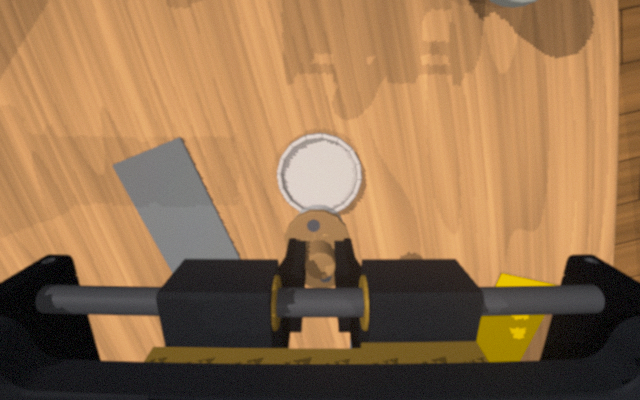

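View pics/t8.png

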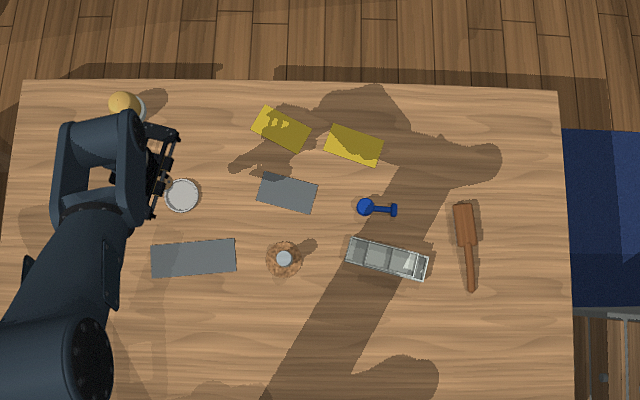

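The pacifier hangs upright at side crop (397,160). The dish is at (402,296) in that crop and at (182,195) in the top view. I'll re-measure the dish centre.

```bash
python3 - <<'E'
from h import *
c=load('side'); g=lambda u,v:(200+(u+.5)/4-.5,60+(v+.5)/4-.5)
P=ray(c,[g(351,296),g(452,296),g(402,261),g(402,326)],.010)*1000; print(P.round(1),((P[0]+P[1])/2)[:1],((P[2]+P[3])/2))
t=load('top'); i=t['img']; save('t8c.png',cv2.resize(i[165:225,150:215],None,fx=9,fy=9,interpolation=cv2.INTER_CUBIC))
w=load('wrist'); print(ray(w,[(319.5,175)],.010)*1000)
E
```

```text
[[583.5 266.9  10. ]
 [670.5 245.2  10. ]
 [638.1 302.9  10. ]
 [618.5 217.3  10. ]] [626.96475593] [628.33621779 260.09129054  10.        ]
[[627.30916914 264.71975915  10.        ]]
```

View pics/t8c.png

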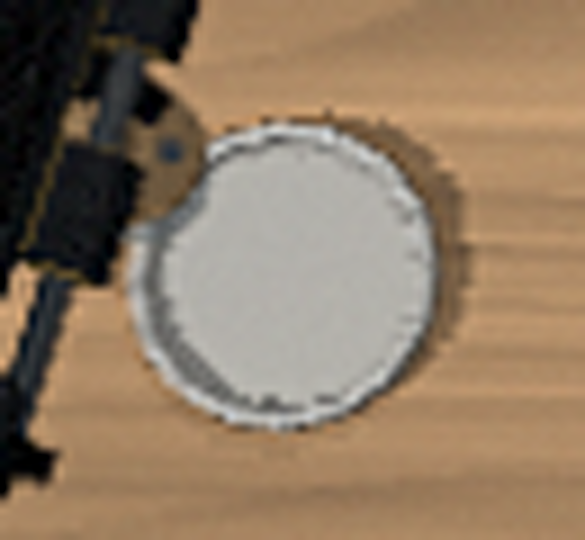

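Request:
jog_arm:
  series:
    - [0,40,1.5,0,0,0,1]
    - [0,80,1.5,0,0,0,1]
    - [0,112,1.5,0,0,0,1]
    - [0,128,1.5,0,0,0,1]
    - [0,135,1.5,0,0,0,1]
    - [0,137,1.5,0,0,0,1]
    - [0,138,1.5,0,0,0,1]
    - [0,138,1.5,0,0,0,1]

```text
time: 15.68
position: [0.6271, 0.2605, 0.0432]
tool_rot: [-0.702, 0.084, -0.085, 0.702]
ft_force: [-0.0, 0.2, -0.6]
grip_width: 0.0155
```

```bash
python3 - <<'E'
from h import *
c=grab('side'); save('s9.png',cv2.resize(c['img'][80:180,230:350],None,fx=6,fy=6,interpolation=cv2.INTER_CUBIC))
from plan import plan
plan((626,259,40,-13.7))
E
```

```text
t 15.72 p [627.  260.5  43.1] yaw -13.7 w 15.3 F [ 0.6  0.5 -0.2] q [ 0.23  0.82  1.41 -0.    0.92  0.47]
(626, 259, 40, -13.7) -> [-0.6  3.1 -1.7] [-0.0007  0.0002  0.0014]
```

View pics/s9.png

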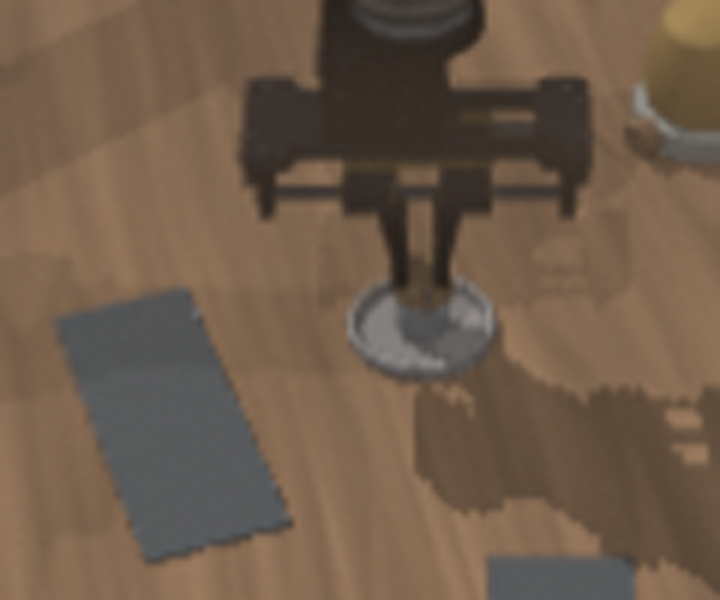

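The pacifier is over the dish centre, at about (424,325) with the dish at (422,327). I'll lower it the last few millimetres.

Request:
jog_arm:
  series:
    - [0,1,-1,0,0,0,1]
    - [0,2,-1,0,0,0,1]
    - [0,2.5,-1,0,0,0,1]
    - [0,3,-1,0,0,0,1]
    - [0,3.3,-1,0,0,0,1]
    - [0,3.3,-1,0,0,0,1]

```text
time: 16.48
position: [0.6263, 0.2596, 0.04]
tool_rot: [-0.702, 0.084, -0.084, 0.702]
ft_force: [-2.4, -0.5, 6.8]
grip_width: 0.0153
```

Request:
jog_arm:
  series:
    - [0,-0.4,0,0,0,0,0.4]
    - [0,-0.4,0,0,0,0,0.2]
    - [0,-0.4,0,0,0,0,0.2]
    - [0,-10,0,0,0,0,0.2]
    - [0,-40,0,0,0,0,0.2]
    - [0,-90,0,0,0,0,0]
    - [0,-140,0,0,0,0,0]
    - [0,-140,0,0,0,0,-0.5]
    - [0,-140,0,0,0,0,-1]

```text
time: 17.6
position: [0.6258, 0.2592, 0.1789]
tool_rot: [0.702, -0.084, 0.084, -0.702]
ft_force: [-0.3, -0.1, -0.3]
grip_width: 0.0565
```

```bash
python3 - <<'E'
from h import *
c=grab('side'); save('s10.png',cv2.resize(c['img'][80:320,230:390],None,fx=2.5,fy=2.5,interpolation=cv2.INTER_CUBIC))
c=grab('top'); save('t10.png',cv2.resize(c['img'][225:295,330:450],None,fx=6.6,fy=6.6,interpolation=cv2.INTER_CUBIC))
c=grab('wrist'); save('w10.png',c['img'])
from plan import plan
plan((474,-268,180,-13.7))
E
```

```text
t 17.75 p [625.  259.  176.9] yaw -13.7 w 67.6 F [-0.5  1.1  0.3] q [ 0.23  0.65  1.33 -0.    1.16  0.47]
(474, -268, 180, -13.7) -> [ -21.9   -2.1 -547.8] [ 0.0018  0.     -0.0035]
```

View pics/s10.png

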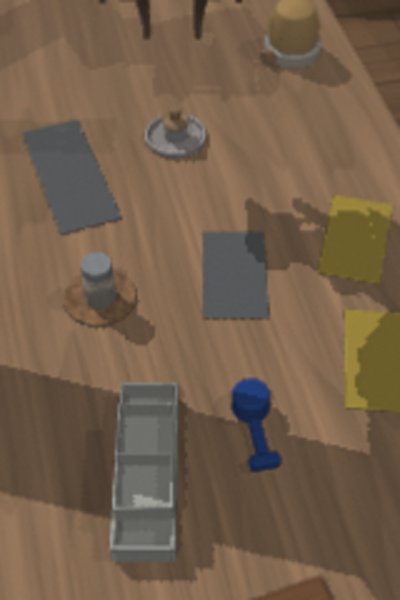

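View pics/t10.png

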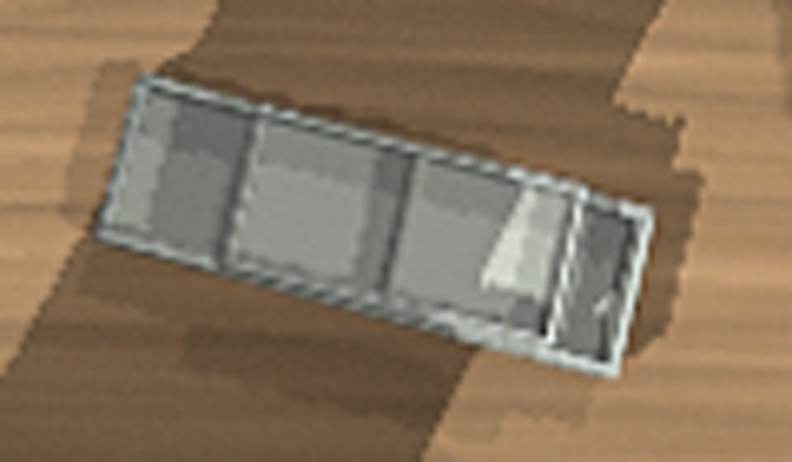

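View pics/w10.png

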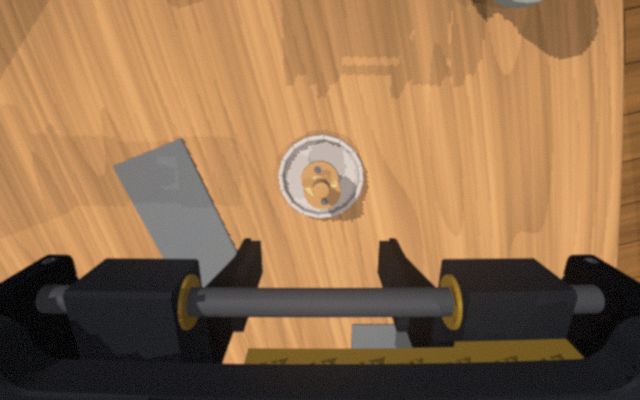

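The side, wrist and top views show the pacifier upright at the dish centre and the short tray empty. Next I'll measure the short tray's centre.

```bash
python3 - <<'E'
from h import *
c=load('top'); g=lambda u,v:(330+(u+.5)/6.6-.5,225+(v+.5)/6.6-.5)
P=ray(c,[g(262,106),g(224,268),g(585,186),g(552,344)],.056)[:,:2]*1000
print(P.round(1),P.mean(0)); d=(P[2]+P[3]-P[0]-P[1])/2; print(np.linalg.norm(d),np.degrees(np.arctan2(d[1],d[0])),np.linalg.norm(P[0]-P[1]))
s=load('side'); g=lambda u,v:(230+(u+.5)/2.5-.5,80+(v+.5)/2.5-.5)
P=ray(s,[g(122,403),g(178,403),g(112,517),g(173,513)],.056)[:,:2]*1000; print(P.round(1),P.mean(0))
# divider mid
print('div T',ray(c,[( 330+398/6.6-.4,225+225/6.6-.4)],.056)*1000)
E
```

```text
[[ 517.3 -215. ]
 [ 458.2 -201.5]
 [ 490.3 -333.8]
 [ 432.8 -321.2]] [ 474.67572505 -267.86546888]
122.0394278837748 -102.40932749819227 60.60955137069069
[[ 464.4 -201.8]
 [ 522.1 -216.4]
 [ 429.2 -330.6]
 [ 488.1 -341. ]] [ 475.93952577 -272.43371617]
div T [[ 474.87846314 -264.96168022   56.        ]]
```

Request:
jog_arm:
  series:
    - [-22,0,-548,0,0,0,-1]
    - [-22,0,-548,0,0,0,-1]
    - [-22,0,-548,0,0,0,-1]
    - [-22,0,-548,0,0,0,-1]
    - [-22,0,-548,0,0,0,-1]
    - [-22,0,-548,0,0,0,-1]
    - [-22,0,-548,0,0,0,-1]
    - [-22,0,-548,0,0,0,-1]
    - [-22,0,-548,0,0,0,-1]
    - [-22,0,-548,0,0,0,-1]
    - [-22,0,-548,0,0,0,-1]
    - [-22,0,-548,0,0,0,-1]
    - [-22,0,-548,0,0,0,-1]
  grip_force: 25

```text
time: 19.38
position: [0.4755, -0.2664, 0.1787]
tool_rot: [-0.702, 0.084, -0.083, 0.702]
ft_force: [-0.1, 0.5, -0.1]
grip_width: 0.0871
```

```bash
python3 - <<'E'
from h import *
c=grab('wrist'); save('w11.png',cv2.resize(c['img'][0:300,200:440],None,fx=2,fy=2,interpolation=cv2.INTER_CUBIC))
from plan import plan
plan((475,-268,36,-13.7))
E
```

```text
t 19.43 p [ 475.5 -266.6  178.8] yaw -13.6 w 86.7 F [-0.1  0.1  0.1] q [-0.72  0.48  1.68  0.    0.98 -0.48]
(475, -268, 36, -13.7) -> [-1.000e-01  1.428e+02 -1.500e+00] [-0.0002  0.0021 -0.0003]
```

View pics/w11.png

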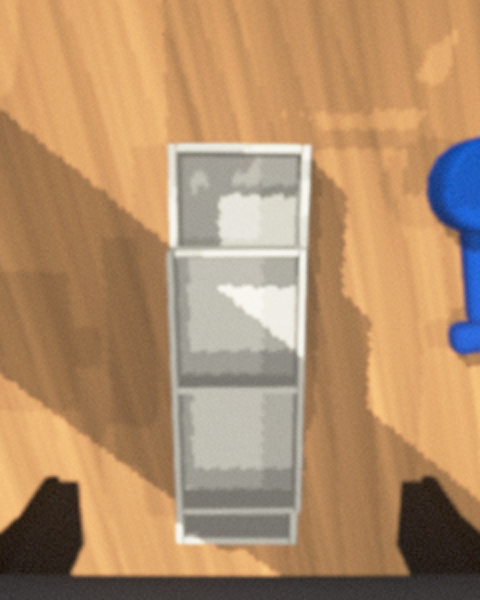

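The short tray is empty, running from (235,250) to (235,515) in the crop, with both fingers clear of it. I'll descend and grip above the long tray's rim.

Request:
jog_arm:
  series:
    - [0,60,-1,0,0,0,-1]
    - [0,110,-1,0,0,0,-1]
    - [0,135,-1,0,0,0,-1]
    - [0,143,-1,0,0,0,-1]
    - [0,143,-1,0,0,0,-1]
    - [0,143,-1,0,0,0,1]
    - [0,143,-1,0,0,0,1]
    - [0,143,-1,0,0,0,1]
    - [0,143,-1,0,0,0,1]
    - [0,143,-1,0,0,0,1]
    - [0,143,-1,0,0,0,1]

```text
time: 20.8
position: [0.475, -0.269, 0.0364]
tool_rot: [0.702, -0.084, 0.084, -0.702]
ft_force: [-1.3, 0.1, 5.5]
grip_width: 0.06
```

```bash
python3 - <<'E'
from h import *
c=grab('wrist'); save('w12.png',c['img'])
c=grab('side'); save('s12.png',cv2.resize(c['img'][180:320,230:370],None,fx=4,fy=4,interpolation=cv2.INTER_CUBIC))
from plan import plan
plan((642,-9,150,-14.1))
E
```

```text
t 20.9 p [ 475.  -269.    36.4] yaw -13.7 w 59.5 F [-1.2  0.6  5.5] q [-0.72  0.71  1.77 -0.    0.66 -0.48]
(642, -9, 150, -14.1) -> [ 100.7 -113.6  292.1] [0.0003 0.0071 0.0005]
```

View pics/w12.png

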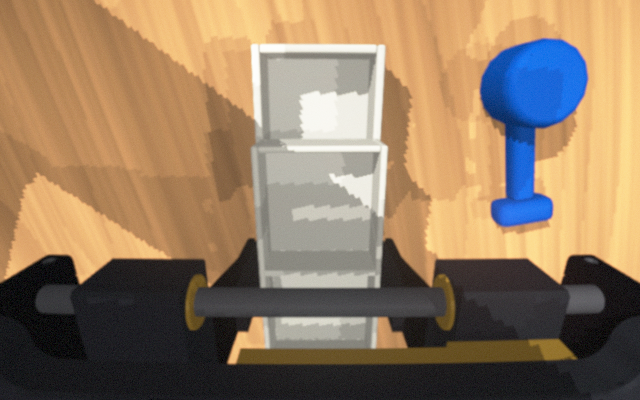

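View pics/s12.png

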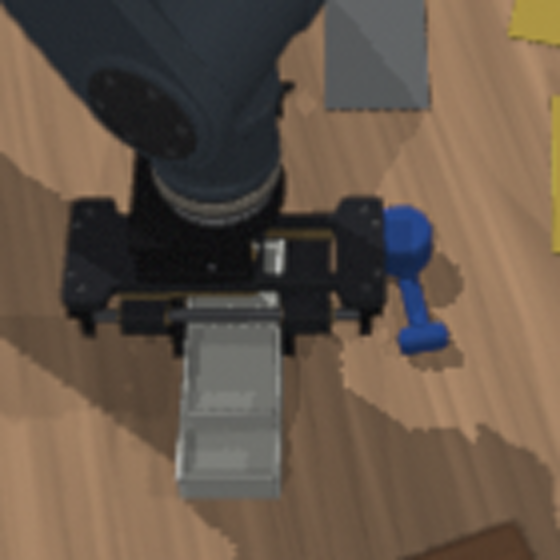

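The short tray is gripped at 59.5 mm. I'll lift it and carry it to the short grey mat at top (287,192), not the yellow ones.

Request:
jog_arm:
  series:
    - [0,-8,0,0,0,0,1]
    - [0,-25,0,0,0,0,1]
    - [0,-55,0,0,0,0,1]
    - [0,-90,0,0,0,0,1]
    - [4,-110,12,0,0,0,1]
    - [13,-114,38,0,0,0,1]
    - [27,-114,78,0,0,0,1]
    - [43,-114,125,0,0,0,1]
    - [60,-114,174,0,0,0,1]
    - [76,-114,222,0,0,0,1]
    - [90,-114,262,0,0.007,0,1]
    - [98,-114,285,0,0.007,0,1]
    - [101,-114,292,0,0.007,0,1]
    - [101,-114,292,0,0.007,0,1]
    - [101,-114,292,0,0.007,0,1]

```text
time: 22.78
position: [0.6414, -0.0105, 0.1498]
tool_rot: [0.702, -0.088, 0.087, -0.702]
ft_force: [0.3, -0.4, -1.3]
grip_width: 0.0599
```

```bash
python3 - <<'E'
from h import *
c=grab('wrist'); save('w13.png',c['img'])
c=grab('side'); save('s13.png',cv2.resize(c['img'][80:320,230:390],None,fx=2.5,fy=2.5,interpolation=cv2.INTER_CUBIC))
c=grab('top'); save('t13.png',cv2.resize(c['img'][160:300,230:450],None,fx=3.6,fy=3.6,interpolation=cv2.INTER_CUBIC))
from plan import plan
plan((642,-9,11,-14.1))
E
```

```text
t 22.93 p [641.7 -10.2 149.8] yaw -14.2 w 59.6 F [-0.5  0.4 -1.3] q [-0.19  0.63  1.45 -0.    1.05  0.06]
(642, -9, 11, -14.1) -> [  0.  138.8   1.2] [ 0.0002 -0.0014 -0.0005]
```

View pics/w13.png

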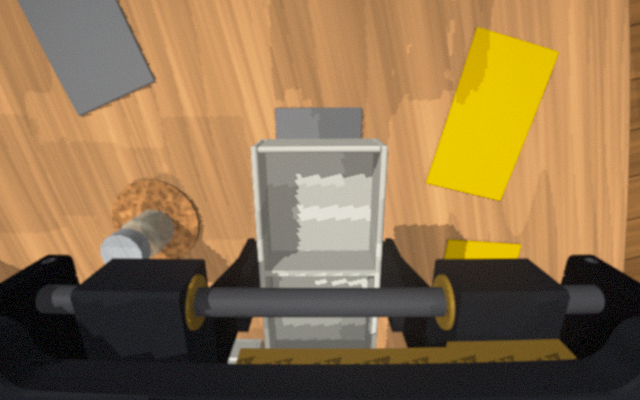

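View pics/s13.png

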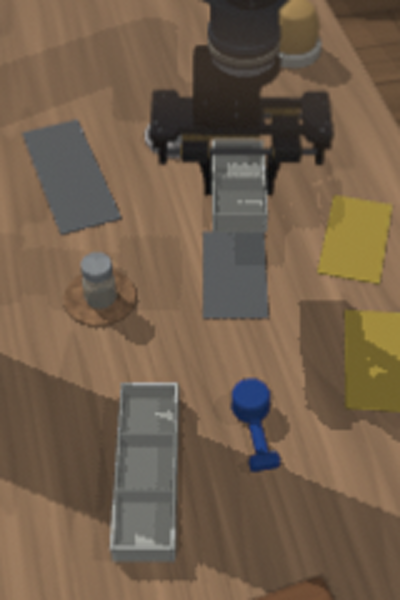

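View pics/t13.png

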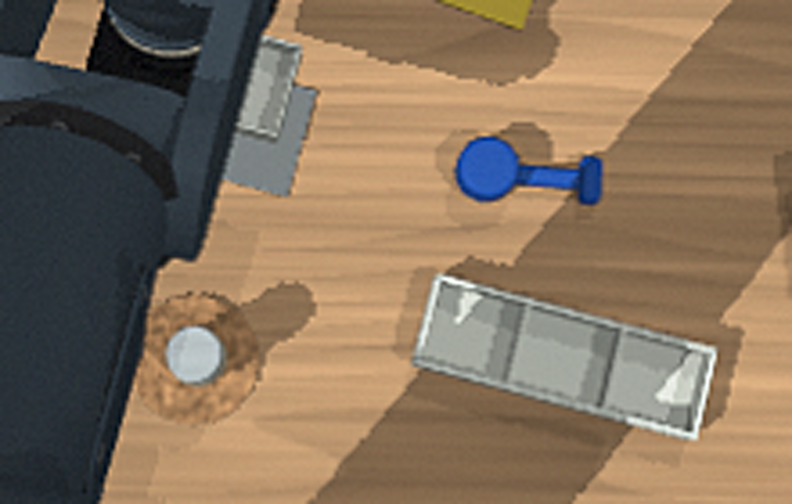

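```bash
python3 - <<'E'
from h import *
t=load('top'); g=lambda u,v:(230+(u+.5)/3.6-.5,160+(v+.5)/3.6-.5)
P=ray(t,[g(300,46),g(276,138)],.1696)[:,:2]*1000; print(P.round(1))
d=np.array([np.cos(np.radians(-104.2)),np.sin(np.radians(-104.2))])
print('end along from tcp',(P-[641.6,-10.3])@d,'across',(P-[641.6,-10.3])@[-d[1],d[0]])
w=load('wrist')
for rz in (.1696,):
  P=ray(w,[(256,146),(384,146)],rz)[:,:2]*1000; print('W far end',P.round(1),(P-[641.6,-10.3])@d)
i=load('top')['img']; 
E
```

```text
[[656.  -76.1]
 [598.1 -62.7]]
end along from tcp [60.22274873 61.51374624] across [ 30.06744061 -29.35022708]
W far end [[630.5  58.9]
 [684.   45.4]] [-64.31646537 -64.40746272]
```

The held tray is centred on the TCP to within about 1 mm, and the TCP is over the mat centre. I'll lower it.

Request:
jog_arm:
  series:
    - [0,40,0.5,0,0,0,1]
    - [0,80,0.5,0,0,0,1]
    - [0,110,0.5,0,0,0,1]
    - [0,128,0.5,0,0,0,1]
    - [0,135,0.5,0,0,0,1]
    - [0,138,0.5,0,0,0,1]
    - [0,139,0.5,0,0,0,1]
    - [0,140,0.5,0,0,0,1]
    - [0,140.5,0.5,0,0,0,1]
    - [0,140.5,0.5,0,0,0,1]

```text
time: 24.18
position: [0.6424, -0.0085, 0.0096]
tool_rot: [0.702, -0.087, 0.087, -0.702]
ft_force: [0.2, 0.3, -1.4]
grip_width: 0.0597
```

```bash
python3 - <<'E'
from h import *
c=grab('wrist'); save('w14.png',c['img'])
c=grab('side'); save('s14.png',cv2.resize(c['img'][130:250,270:400],None,fx=4.8,fy=4.8,interpolation=cv2.INTER_CUBIC))
from plan import plan
plan((642,-10,9,-14.1))
E
```

```text
t 24.27 p [642.4  -8.5   9.5] yaw -14.1 w 60.0 F [-0.4  0.   0.3] q [-0.19  0.83  1.52 -0.    0.79  0.06]
(642, -10, 9, -14.1) -> [ 0.   0.5 -1.5] [-0.      0.0001  0.0002]
```

View pics/w14.png

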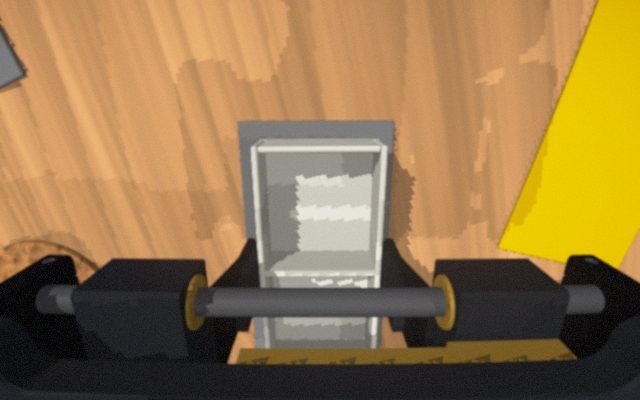

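View pics/s14.png

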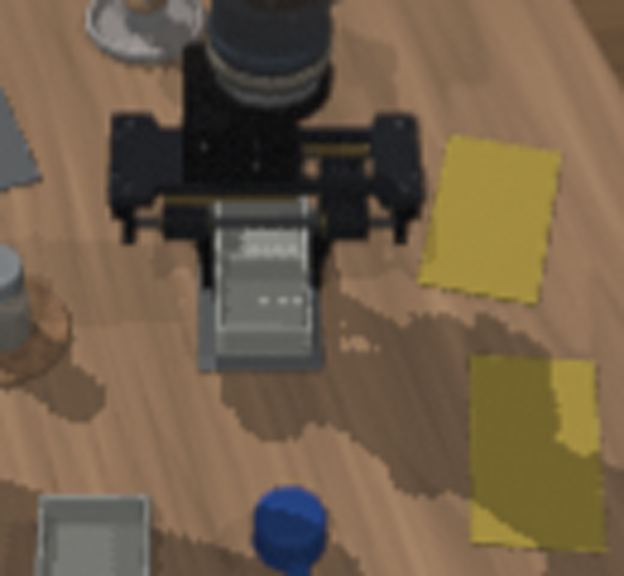

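```bash
python3 - <<'E'
from h import *
s=load('side'); g=lambda u,v:(270+(u+.5)/4.8-.5,130+(v+.5)/4.8-.5)
d=np.array([np.cos(np.radians(-104.1)),np.sin(np.radians(-104.1))]); n=np.array([-d[1],d[0]])
f=lambda u,v,z:(ray(s,[g(u,v)],z)[0,:2]*1000-[642.4,-8.5])
for nm,u,v,z in(('mat L',199,371,.003),('mat R',322,371,.003),('rim nearL',216,331,.029),('rim nearR',310,330,.029),('bot L',216,356,.004),('bot R',310,354,.004)):
    q=f(u,v,z); print(nm,(q@d).round(1),(q@n).round(1))
E
```

```text
mat L 73.5 -39.4
mat R 73.6 38.1
rim nearL 62.4 -28.8
rim nearR 61.5 29.8
bot L 62.2 -28.7
bot R 60.6 30.9
```

Relative to the TCP, the mat edge is at +73.5 mm and the tray end at +61.7 mm. I'll shift 1.5 mm, then press down to contact.

Request:
jog_arm:
  series:
    - [-0.5,-1,-1.5,0,0,0,1]
    - [-0.5,-1,-1.5,0,0,0,1]
    - [-0.5,0.2,-1.5,0,0,0,1]
    - [-0.5,0.7,-1.5,0,0,0,1]
    - [-0.5,0.9,-1.5,0,0,0,1]
    - [-0.5,0.9,-1.5,0,0,0,1]

```text
time: 25.02
position: [0.6416, -0.0099, 0.0095]
tool_rot: [0.702, -0.087, 0.087, -0.702]
ft_force: [-1.1, -0.1, 5.9]
grip_width: 0.0601
```

Request:
jog_arm:
  series:
    - [0,-0.5,0,0,0,0,0]
    - [0,-0.5,0,0,0,0,-0.7]
    - [0,-0.5,0,0,0,0,-0.9]
    - [0,-0.5,0,0,0,0,-1]
    - [0,-10,0,0,0,0,-1]
    - [0,-50,0,0,0,0,-1]
    - [0,-110,0,0,0,0,-1]
    - [0,-150,0,0,0,0,-1]
    - [0,-150,0,0,0,0,-1]
    - [0,-150,0,0,0,0,-1]

```text
time: 26.28
position: [0.6408, -0.0098, 0.1584]
tool_rot: [-0.702, 0.087, -0.086, 0.702]
ft_force: [0.1, -0.4, 0.3]
grip_width: 0.0869
```

```bash
python3 - <<'E'
from h import *
from plan import plan
c=grab('wrist'); save('w15.png',c['img'])
plan((476.5,-262,160,-13.7))
E
```

```text
t 26.32 p [640.3  -9.7 157.4] yaw -14.1 w 87.1 F [-0.1 -0.9 -0.6] q [-0.19  0.62  1.45 -0.    1.07  0.06]
(476.5, -262, 160, -13.7) -> [ -97.4   -2.3 -284.6] [ 0.0001 -0.0069 -0.0026]
```

View pics/w15.png

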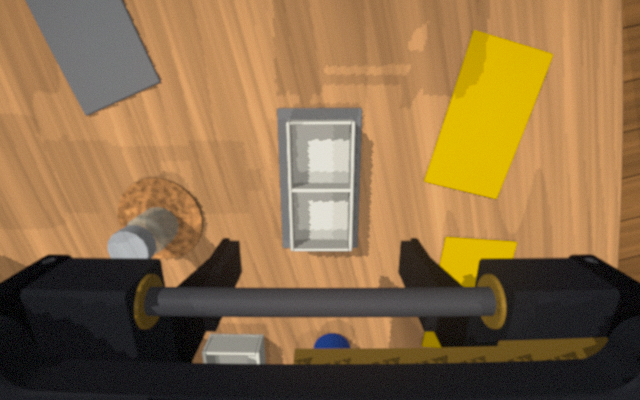

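The short tray sits lined up in the middle of the grey mat, at (321,185). I'll move on to the long tray.

Request:
jog_arm:
  series:
    - [-97,0,-285,0,0.007,0,-1]
    - [-97,0,-285,0,0,0,-1]
    - [-97,0,-285,0,-0.007,0,-1]
    - [-97,0,-285,0,-0.007,0,-1]
    - [-97,0,-285,0,-0.007,0,-1]
    - [-97,0,-285,0,-0.007,0,-1]
    - [-97,0,-285,0,-0.007,0,-1]
    - [-97,0,-285,0,-0.007,0,-1]
    - [-97,0,-285,0,-0.007,0,-1]
  grip_force: 30

```text
time: 27.45
position: [0.4785, -0.2614, 0.1582]
tool_rot: [-0.702, 0.084, -0.083, 0.702]
ft_force: [0.1, -0.3, -0.5]
grip_width: 0.0872
```

```bash
python3 - <<'E'
from h import *
from plan import plan
c=grab('wrist'); save('w16.png',c['img'])
c=grab('side'); save('s16.png',cv2.resize(c['img'][180:320,230:370],None,fx=4,fy=4,interpolation=cv2.INTER_CUBIC))
plan((476.5,-262,11,-13.7))
E
```

```text
t 27.55 p [ 478.5 -261.8  158.4] yaw -13.6 w 87.1 F [-0.7 -0.8  0.5] q [-0.71  0.51  1.7   0.    0.94 -0.47]
(476.5, -262, 11, -13.7) -> [ -1.9 147.4  -0.7] [-0.0001  0.0018 -0.    ]
```

View pics/w16.png

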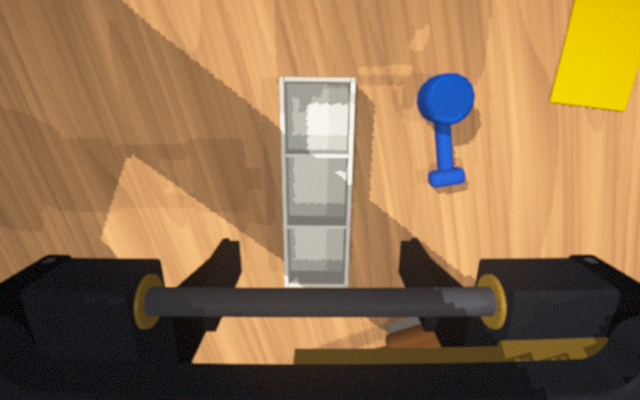

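The long tray is empty, running along column 318 from row 78 to row 287. I'll descend and grip it across the width.

Request:
jog_arm:
  series:
    - [-2,60,-0.5,0,0,0,-1]
    - [-2,110,-0.5,0,0,0,-1]
    - [-2,137,-0.5,0,0,0,-1]
    - [-2,146,-0.5,0,0,0,-1]
    - [-2,146,-0.5,0,0,0,-1]
    - [-2,146,-0.5,0,0,0,1]
    - [-2,146,-0.5,0,0,0,1]
    - [-2,146,-0.5,0,0,0,1]
    - [-2,146,-0.5,0,0,0,1]
    - [-2,146,-0.5,0,0,0,1]
    - [-2,146,-0.5,0,0,0,1]

```text
time: 28.92
position: [0.4762, -0.2629, 0.0133]
tool_rot: [0.702, -0.084, 0.085, -0.702]
ft_force: [-0.3, 0.3, 6.0]
grip_width: 0.0639
```

```bash
python3 - <<'E'
from h import *
from plan import plan
s=load('side'); 
plan((468.4,221.5,150,6.8))
E
```

```text
t 28.93 p [ 476.2 -262.9   13.3] yaw -13.7 w 63.9 F [-0.3  0.3  6. ] q [-0.71  0.75  1.78 -0.    0.61 -0.47]
(468.4, 221.5, 150, 6.8) -> [-122.1 -137.1  468.8] [ 0.0006 -0.3578  0.0008]
```

View pics/s16.png

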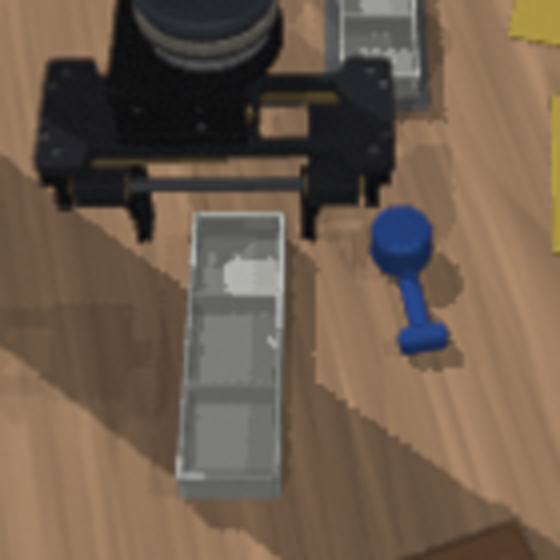

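Gripped at 63.9 mm. I'll lift it and carry it over to the long mat, high above the jar.

Request:
jog_arm:
  series:
    - [0,-8,0,0,0,0,1]
    - [0,-30,0,0,0,0,1]
    - [0,-65,0,0,0,0,1]
    - [0,-100,0,0,0,0,1]
    - [-2,-128,8,0,0,0,1]
    - [-8,-137,30,0,-0.03,0,1]
    - [-17,-137,65,0,-0.06,0,1]
    - [-29,-137,110,0,-0.1,0,1]
    - [-42,-137,160,0,-0.14,0,1]
    - [-55,-137,212,0,-0.18,0,1]
    - [-69,-137,264,0,-0.22,0,1]
    - [-82,-137,315,0,-0.26,0,1]
    - [-95,-137,364,0,-0.3,0,1]
    - [-106,-137,408,0,-0.33,0,1]
    - [-115,-137,442,0,-0.35,0,1]
    - [-120,-137,462,0,-0.358,0,1]
    - [-122,-137,469,0,-0.358,0,1]
    - [-122,-137,469,0,-0.358,0,1]
    - [-122,-137,469,0,-0.358,0,1]

```text
time: 31.3
position: [0.4679, 0.2211, 0.1492]
tool_rot: [0.706, 0.041, -0.042, -0.706]
ft_force: [0.3, 0.7, -1.4]
grip_width: 0.064
```

```bash
python3 - <<'E'
from h import *
c=grab('wrist'); save('w17.png',c['img'])
c=grab('side'); save('s17.png',cv2.resize(c['img'][80:280,200:360],None,fx=3,fy=3,interpolation=cv2.INTER_CUBIC))
c=grab('top'); save('t17.png',cv2.resize(c['img'][160:300,130:350],None,fx=3.6,fy=3.6,interpolation=cv2.INTER_CUBIC))
from plan import plan
plan((468.4,221.5,20,6.8))
E
```

```text
t 31.45 p [468.4 221.  149.4] yaw 6.7 w 64.1 F [ 0.1 -0.6 -1.3] q [ 0.22  0.49  1.77 -0.    0.88  0.11]
(468.4, 221.5, 20, 6.8) -> [1.000e-01 1.294e+02 5.000e-01] [ 0.0001 -0.001  -0.0003]
```

View pics/w17.png

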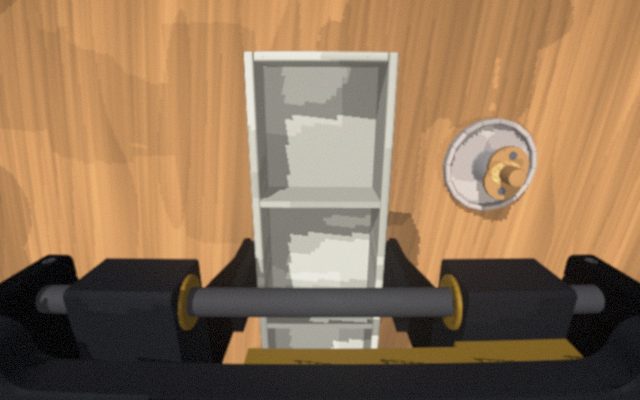

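View pics/s17.png

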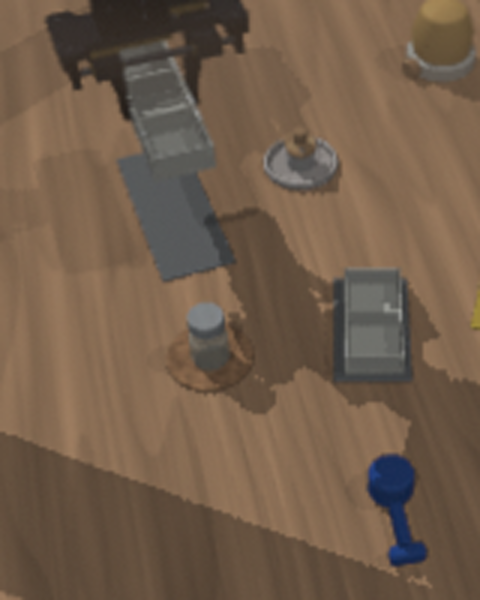

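View pics/t17.png

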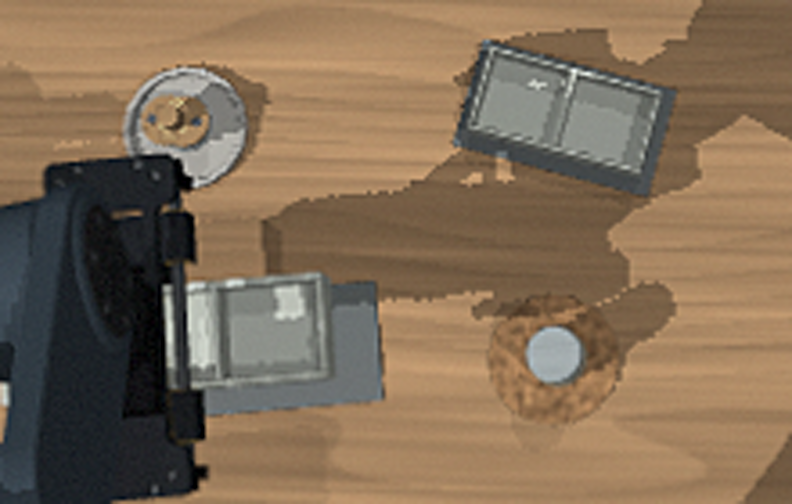

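Request:
jog_arm:
  series:
    - [0,40,0.5,0,0,0,1]
    - [0,80,0.5,0,0,0,1]
    - [0,108,0.5,0,0,0,1]
    - [0,123,0.5,0,0,0,1]
    - [0,129,0.5,0,0,0,1]
    - [0,131,0.5,0,0,0,1]
    - [0,131,0.5,0,0,0,1]
    - [0,131,0.5,0,0,0,1]

```text
time: 32.45
position: [0.4689, 0.2225, 0.0192]
tool_rot: [-0.706, -0.043, 0.042, 0.706]
ft_force: [-0.5, 0.1, -1.2]
grip_width: 0.0638
```

```bash
python3 - <<'E'
from h import *
c=grab('wrist'); save('w18.png',c['img'])
c=grab('side'); save('s18.png',cv2.resize(c['img'][100:200,210:330],None,fx=6,fy=6,interpolation=cv2.INTER_CUBIC))
c=grab('top'); save('t18.png',cv2.resize(c['img'][210:300,130:260],None,fx=6,fy=6,interpolation=cv2.INTER_CUBIC))
from plan import plan
plan((468.4,221.5,16.3,6.8))
E
```

```text
t 32.6 p [468.6 222.5  18.9] yaw 6.8 w 63.4 F [ 0.2  0.4 -1.7] q [0.23 0.72 1.84 0.   0.57 0.11]
(468.4, 221.5, 16.3, 6.8) -> [-0.3  2.6 -0.9] [-0.0001  0.0004  0.0009]
```

View pics/w18.png

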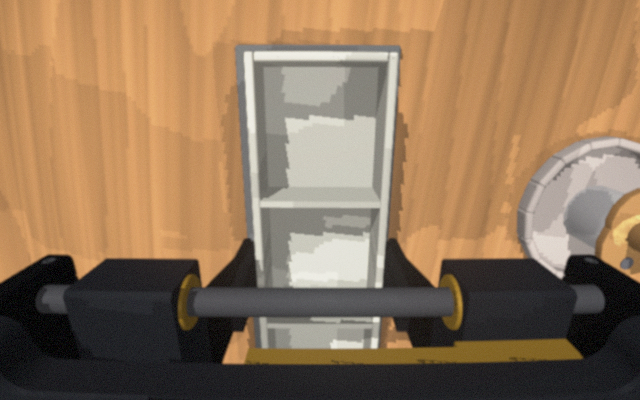

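View pics/s18.png

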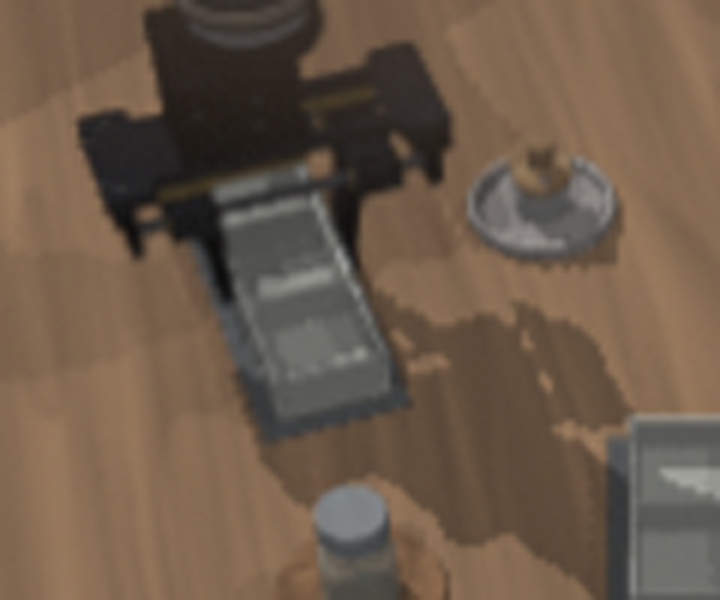

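View pics/t18.png

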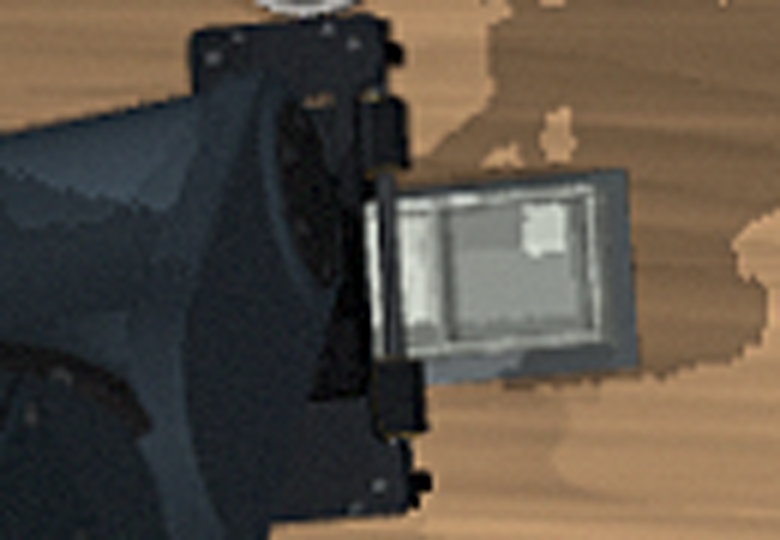

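```bash
python3 - <<'E'
from h import *
s=load('side'); t=load('top'); a=np.radians(-83.2)
d=np.array([np.cos(a),np.sin(a)]); n=np.array([-d[1],d[0]])
gs=lambda u,v:(210+(u+.5)/6-.5,100+(v+.5)/6-.5)
gt=lambda u,v:(130+(u+.5)/6-.5,210+(v+.5)/6-.5)
for c,g,nm,u,v,z in((s,gs,'S mat near L',265,438,.003),(s,gs,'S mat near R',409,402,.003),(s,gs,'S rim L',274,386,.0355),(s,gs,'S rim R',388,358,.0355),(s,gs,'S bot L',279,422,.0055),(s,gs,'S bot R',389,393,.0055),
 (t,gt,'T mat TR',627,169,.003),(t,gt,'T mat BR',639,366,.003),(t,gt,'T rim TR',593,184,.0355),(t,gt,'T rim BR',605,341,.0355)):
    q=ray(c,[g(u,v)],z)[0,:2]*1000-[468.6,222.5]; print(nm,'along',(q@d).round(1),'across',(q@n).round(1))
E
```

```text
S mat near L along 104.7 across -41.6
S mat near R along 106.7 across 39.7
S rim L along 100.6 across -31.6
S rim R along 102.1 across 31.6
S bot L along 98.2 across -31.7
S bot R along 98.5 across 30.9
T mat TR along 108.5 across 40.5
T mat BR along 107.6 across -42.0
T rim TR along 99.2 across 32.1
T rim BR along 99.6 across -31.9
```

Margins agree between views: the tray end is at about 100 mm, the mat end at about 107 mm, and it is centred across to within about 1 mm. I'll lower it to contact.

Request:
jog_arm:
  series:
    - [-0.5,1,0,0,0,0,1]
    - [-0.5,1.7,0,0,0,0,1]
    - [-0.5,2.3,0,0,0,0,1]
    - [-0.5,2.8,0,0,0,0,1]
    - [-0.5,3.2,0,0,0,0,1]
    - [-0.5,3.2,0,0,0,0,1]

```text
time: 33.35
position: [0.4678, 0.2223, 0.0162]
tool_rot: [-0.706, -0.042, 0.042, 0.706]
ft_force: [-2.2, 0.1, 8.7]
grip_width: 0.0638
```

Request:
jog_arm:
  series:
    - [0,-0.5,0,0,0,0,0]
    - [0,-0.5,0,0,0,0,-0.7]
    - [0,-0.5,0,0,0,0,-0.9]
    - [0,-0.5,0,0,0,0,-1]
    - [0,-10,0,0,0,0,-1]
    - [0,-50,0,0,0,0,-1]
    - [0,-110,0,0,0,0,-1]
    - [0,-170,0,0,0,0,-1]
    - [0,-200,0,0,0,0,-1]
    - [0,-200,0,0,0,0,-1]

```text
time: 34.6
position: [0.4695, 0.2228, 0.2185]
tool_rot: [-0.705, -0.045, 0.04, 0.706]
ft_force: [-0.8, 0.2, -0.8]
grip_width: 0.0871
```

```bash
python3 plan.py 460 -250 215 -13.7
```

```text
t 34.6 p [469.5 222.8 218.5] yaw 6.8 w 87.1 F [-0.8  0.2 -0.8] q [ 0.23  0.39  1.7  -0.    1.04  0.11]
(460.0, -250.0, 215.0, -13.7) -> [ -65.7    2.7 -468.3] [-0.0021  0.3583  0.0071]
```

Request:
jog_arm:
  series:
    - [-66,0,-468,0,0.358,0,-1]
    - [-66,0,-468,0,0.358,0,-1]
    - [-66,0,-468,0,0.358,0,-1]
    - [-66,0,-468,0,0.358,0,-1]
    - [-66,0,-468,0,0.358,0,-1]
    - [-66,0,-468,0,0.358,0,-1]
    - [-66,0,-468,0,0.358,0,-1]
    - [-66,0,-468,0,0.358,0,-1]
    - [-66,0,-468,0,0.358,0,-1]
    - [-66,0,-468,0,0.358,0,-1]
    - [-66,0,-468,0,0.358,0,-1]
    - [-66,0,-468,0,0.358,0,-1]

```text
time: 36.1
position: [0.4579, -0.2489, 0.2152]
tool_rot: [-0.702, 0.084, -0.084, 0.702]
ft_force: [0.7, -0.0, 0.3]
grip_width: 0.0872
```

```bash
python3 - <<'E'
from h import *
c=grab('top'); save('t20.png',cv2.resize(c['img'][150:300,130:330],None,fx=4,fy=4,interpolation=cv2.INTER_CUBIC))
save('t20f.png',c['img'])
c=grab('side'); save('s20.png',cv2.resize(c['img'][90:290,220:380],None,fx=3,fy=3,interpolation=cv2.INTER_CUBIC))
E
```

```text
(no output)
```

View pics/t20.png

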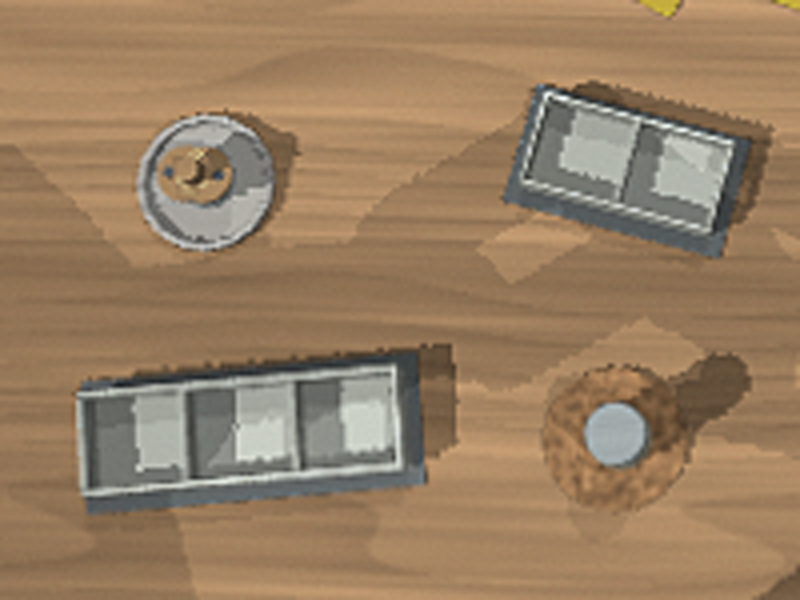

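View pics/s20.png

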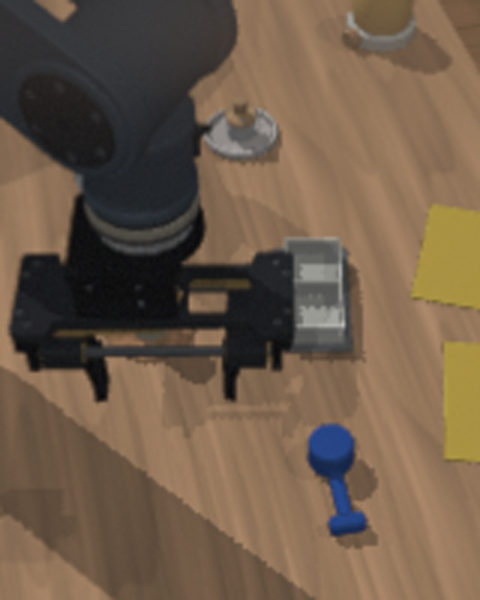

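View pics/t20f.png

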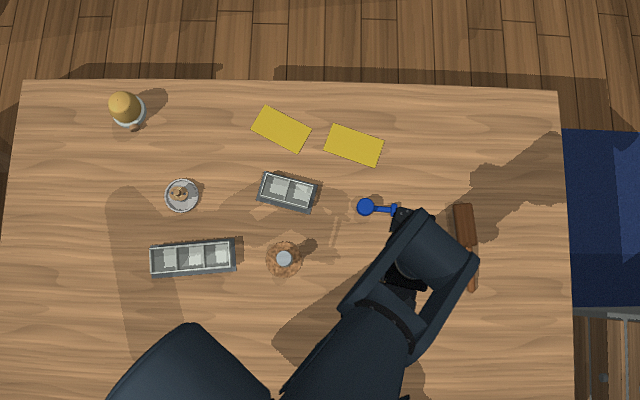

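```bash
python3 - <<'E'
from h import *
t=load('top'); g=lambda u,v:(130+(u+.5)/4-.5,150+(v+.5)/4-.5)
def q(n,px,z):
    P=ray(t,[g(*p) for p in px],z)[:,:2]*1000; d=(P[1]+P[2]-P[0]-P[3])/2
    print(n,P.mean(0).round(1),np.linalg.norm(d).round(1),np.degrees(np.arctan2(d[1],d[0])).round(1) if len(px)>2 else '')
q('long tray',[(78,395),(399,366),(406,468),(83,495)],.033)
q('long mat bottom edge pts',[(80,384),(418,350),(427,484),(87,514)],.003)
q('short tray',[(545,91),(736,140),(713,233),(523,186)],.029)
q('short mat',[(541,84),(751,139),(722,257),(504,202)],.003)
for n,p,z in(('lid',(616,435),.069),('coaster',(617.5,440),.005),('knob',(196,171),.054),('shield',(196,174),.037),('dish',(207,182),.010)): print(n,(ray(t,[g(*p)],z)*1000).round(1))
E
```

```text
long tray [467.9 221.6] 200.2 -83.4
long mat bottom edge pts [468.3 222. ] 216.0 -83.0
short tray [641.7 -11.2] 123.4 -103.0
short mat [641.6 -10. ] 141.8 -103.3
lid [[469.8 -11.1  69. ]]
coaster [[469.8  -8.2   5. ]]
knob [[625.3 254.2  54. ]]
shield [[626.5 259.   37. ]]
dish [[626.4 259.3  10. ]]
```

All centres agree within about 1–3 mm, the tray angles are within 0.5°, and the gripper is open and clear. Handing in.

```bash
python3 -c "
from rig import *
print(hand_in())"
```

```text
the job is handed in; nothing more can be done
None
```

I took the stack apart in the order asked and handed the job in at about 36 s of robot time. The jar is on the coaster, the pacifier in the dish, the short tray on the short grey mat and the long tray on the long grey mat. I did not move the hairbrush or the rattle. Every item was set down gently, at under 9 N on contact.

My last checks were from the top camera, with the gripper open and clear:

| Item | Offset from the middle of its place | Angle to its mat |
|---|---|---|
| Long tray | about 0.6 mm | 0.4° |
| Short tray | about 1.2 mm | 0.3° |
| Jar | about 3 mm | – |
| Pacifier (shield) | under 1 mm | – |

Both trays are empty.

**Disagreements:**
- **Pacifier:** my pixel pick of the knob top came out about 5 mm from the shield centre. I put this down to the pick, since the side and wrist views show it upright.
- **Wrist camera:** it read about 3–8 mm off in y compared with the other two, so I used the top and side cameras for positions.
- **Final side view:** the arm hid the long tray and the jar, so those two were last checked from the top only.

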